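# Cookie stamps packed in their round tin, the tin slid home along the ledge

## Task

Pack all the cookie stamps that lie about into the round tin, each standing flat on its bottom with the handle up, in a tight honeycomb: one in the middle of the tin and the rest around it, neighbours nearly touching, so that any place left over is still wide enough for another stamp. When all are in, push the tin straight back against the raised ledge, then slide it along the ledge, keeping it against the ledge all the way, until it touches the red caddy. Do not lift or tip the tin, and leave everything else on the counter where it is.

Things in the scene. Friction and masses are not known exactly. Their poses are not given: they have to be found in the camera images.
- tin: The open round tin, bare sheet steel: outside diameter 159 mm, inside diameter 156 mm, 45 mm tall, bottom 2 mm thick, about 0.25 kg, loose on the counter and too wide for the gripper. Origin at the centre of its underside; z is its axis, upwards. Seven stamps (one in the middle, six round it) just fit, with about 6 mm to spare on the radius.
- stamp1: Cookie stamp (five to seven, all alike; an absent one reads None), upright on the counter at the start: aluminium disc 48 mm in diameter, 14 mm thick, with an upright beech handle 18 mm in diameter, rounded off above 56 mm; 64 mm tall in all, about 90 g, heavy at the foot, so it rights itself from a tilt under 45 degrees. Origin at the centre of the disc's underside; z up the handle.
- stamp2: Cookie stamp (five to seven, all alike; an absent one reads None), upright on the counter at the start: aluminium disc 48 mm in diameter, 14 mm thick, with an upright beech handle 18 mm in diameter, rounded off above 56 mm; 64 mm tall in all, about 90 g, heavy at the foot, so it rights itself from a tilt under 45 degrees. Origin at the centre of the disc's underside; z up the handle.
- stamp3: Cookie stamp (five to seven, all alike; an absent one reads None), upright on the counter at the start: aluminium disc 48 mm in diameter, 14 mm thick, with an upright beech handle 18 mm in diameter, rounded off above 56 mm; 64 mm tall in all, about 90 g, heavy at the foot, so it rights itself from a tilt under 45 degrees. Origin at the centre of the disc's underside; z up the handle.
- stamp4: Cookie stamp (five to seven, all alike; an absent one reads None), upright on the counter at the start: aluminium disc 48 mm in diameter, 14 mm thick, with an upright beech handle 18 mm in diameter, rounded off above 56 mm; 64 mm tall in all, about 90 g, heavy at the foot, so it rights itself from a tilt under 45 degrees. Origin at the centre of the disc's underside; z up the handle.
- stamp5: Cookie stamp (five to seven, all alike; an absent one reads None), upright on the counter at the start: aluminium disc 48 mm in diameter, 14 mm thick, with an upright beech handle 18 mm in diameter, rounded off above 56 mm; 64 mm tall in all, about 90 g, heavy at the foot, so it rights itself from a tilt under 45 degrees. Origin at the centre of the disc's underside; z up the handle.
- stamp6: Cookie stamp (five to seven, all alike; an absent one reads None), upright on the counter at the start: aluminium disc 48 mm in diameter, 14 mm thick, with an upright beech handle 18 mm in diameter, rounded off above 56 mm; 64 mm tall in all, about 90 g, heavy at the foot, so it rights itself from a tilt under 45 degrees. Origin at the centre of the disc's underside; z up the handle.
- stamp7: Cookie stamp (five to seven, all alike; an absent one reads None), upright on the counter at the start: aluminium disc 48 mm in diameter, 14 mm thick, with an upright beech handle 18 mm in diameter, rounded off above 56 mm; 64 mm tall in all, about 90 g, heavy at the foot, so it rights itself from a tilt under 45 degrees. Origin at the centre of the disc's underside; z up the handle.
- ledge: Raised breakfast ledge along the far side of the counter, fixed, 65 mm high: straight vertical front 1.36 m long, tiles under a wooden top. Origin at the foot of that front, the face that looks at the robot, halfway along; y runs along it, x points away from the robot. A tin against it has its centre 79.5 mm in front of the origin's plane.
- caddy: The red square sugar caddy with a white lid, 120 x 120 mm and 84 mm tall, fixed, standing against the ledge either to the left or to the right. Origin at the centre of its underside; axes parallel to the ledge's. A tin that touches it has its centre 139.5 mm from the caddy's centre along the ledge.
- teabox: The dark wooden tea box with a brass clasp, 118 x 118 mm and 79 mm tall, fixed, standing against the ledge at the other end from the caddy. Origin at the centre of its underside.
- jar1: Bystander: mini jar of clear plastic with a green cap, 41 mm in diameter, 46 mm tall. Origin at the centre of its underside.
- jar2: Bystander: mini jar of clear plastic with an orange cap, 41 mm in diameter, 46 mm tall. Origin at the centre of its underside.
- cup: Bystander: aluminium measuring cup, 62 mm in diameter at the rim, 42 mm tall, with a flat handle reaching 95 mm from its centre along its x axis. Origin at the centre of its underside.
- bowl: Bystander: empty stainless steel bowl, 140 mm in diameter, 55 mm tall. Origin at the centre of its underside.
- pestle: Bystander: grey granite pestle lying on its side along its x axis, 144 mm long, 41 mm thick. Origin on the counter under its middle.
- brush: Bystander: pastry brush with a red silicone head, lying along its x axis, 215 mm long, 36 mm wide, 18 mm high. Origin on the counter near its middle, the head towards +x.
Not all that is in view belongs to the job. Leave any blue look-alike of the stamp3 alone.

How it is judged:
By the outcome, as a careful person would: the job done as asked, in the order asked, and still so for the second after the job is handed in, with the robot touching nothing.
Of stamp1, stamp2, stamp3, stamp4, stamp5, stamp6, stamp7 only 5 to 7 are there at a start; the rules pass over those that are not, and their reading is None.
At some moment in a run one of stamp1, stamp2, stamp3, stamp4, stamp5, stamp6, stamp7 may be knocked a few centimetres aside while the robot is not near it.
Once in a run the grip may slacken for a moment while it holds something.
It also fails if it takes over 208 s, if anything falls off the work surface, if the arm or the gripper's body presses on something with over 40 N, if the wrist force passes 120 N, or if a joint passes its speed limit or range.

## Robot

A 6-joint arm with a two-finger parallel gripper is mounted at the origin on the work surface. World frame = base frame: x ahead of the robot, y to its left, z up, the work surface at z = 0. Lengths are in mm, angles in rad, forces in N, time in s.
With the tool pointing down it reaches from about 350 to 775 mm from the base axis. Payload 7.3 kg.
Tool frame: the origin (TCP) lies midway between the tips of the shut fingers; the grasp point (between the pads) lies 19 mm behind it; x points along the fingers, y is the direction in which the jaws open and shut, and the axes are right-handed (so a half turn about x gives the same grasp; the last joint's range is limited). The gripper opens to 92 mm and grips with 3 to 60 N. Pads are 19 mm wide; open, the fingers measure 130 mm over their backs; the gripper's body (75 mm by 190 mm) begins 47 mm behind the grasp point.
Start: joints at [-1.3, 0.342, 1.524, -0, 1.275, -0.146], TCP at [212.563, -480.064, 226.741] pointing down, gripper open.
Joint ranges: [-2.53, 2.53], [-0.77, 2.02], [0.04, 2.7], [-1, 4.14], [0.28, 2.66], [-3.11, 3.11]. Speed limits (rad/s): [2.57, 2.57, 3.14, 3.14, 3.14, 3.14].

## Interface

Orientations are given as a unit quaternion [x, y, z, w].
In Python, from plant import bot gives the robot as it stands.
- The arm moves only by the tool move_arm, never from a script. Its argument "motion" is a list of rows, each a list of 5 numbers: the closure, from 0 (fully open) to 1 (shut), then the shift along the world's x, y, z in m, then the turn about the world's z in degrees. In form: [[hand, tx, ty, tz, roll], ...]. A call has 1 to 12 rows; each row shifts and turns the pose as measured when the row begins; what a row does not reach is not made up. A row lasts 1/12 s, in which the tool goes at most 41.7 mm and 7.16 degrees, less where a joint would pass 70% of its speed; a pose out of reach is approached as far as the arm can. A call is refused whole if a number of a shift passes 0.0417 or a number of a turn 7.16, either way. A call with a gripper value outside its range is refused whole. The fingers move at their own pace and stop on an object; "squeeze" is the grip in N (left out, the last holds). Time passes only in rows, so rows that do not move let the fingers close. It gives the time, the measured TCP pose, the force and the opening at its end, in the units of the state.
- bot.get_state(): the state, without advancing time (a new reading comes with each control period).
- bot.snapshot(name): name is "side" or "top"; returns a dict with "frame" (400x640x3 uint8, blue, green, red), "range_z" (400x640 float32, mm along the optical axis (not along the pixel's ray), 0 where there is no reading), "fovy" (degrees; the focal length in pixels is half the picture's height over the tangent of half this angle, whatever the lens; pixels are square), "cx", "cy" (the principal point, pixels), "distortion" ([k1, k2, p1, p2, k3] as OpenCV has them; the pictures are not rectified), "eye" and "orientation" of the camera in the world. Camera axes: x right, y down, z forward; pixel columns grow to the right and rows downward; lengths in mm; the calibration is good to about 2 mm. A picture is of the moment at which its call begins.
- bot.sign_off(): hands the job in, once; it reports no verdict.
Trained networks look in the newest picture that a camera, given by its name, has taken for a name from the list of things; names that differ only in an ending like _2 or _b are one class to them, and where a whole thing is asked for, a point or a joint stands for the part that bears it (a point fixed in the world has none). Each returns a list of dicts, best first, with "confidence" (0 to 1); they miss things now and then, are a little off and sometimes report something else, mostly with a low value. They report only what shows in the picture. A call takes as long as a camera call. They do not tell look-alikes from the thing itself.
- bot.recognise(camera, target): "location" ([x, y, z] in mm, in the coordinates of the camera as it stood for that picture, good to about 4 mm: the middle of the surface that is visible of it).
- bot.trace(camera, target): "pixels" (400x640 bool, what is visible of it).
- bot.landmark_of(camera, target): "location" ([x, y, z] in mm, in the coordinates of the camera as it stood for that picture, good to about 4 mm: a listed point, or the origin of a listed thing).
The state is a dict: "t": time; "q": joint angles; "qvel": joint speeds; "joint_efforts": joint torques, N m; "ee_pos": TCP position; "tcp_rot": TCP orientation; "contact_force": force on the tool from outside, world axes, zero at the start; "torque": the same for the moment, N m; "opening": finger opening in mm.
Only numpy, scipy, OpenCV 4.12 (cv2) and the standard library are available. Lean on these libraries where they do the work, as an engineer would, in place of code of your own. Each camera call takes 0.05 s, during which the arm holds its last target. There are 200 camera calls.

## Working session

There is one attempt and no reset: what is moved stays moved. The work goes in short steps, Python scripts to look and compute and a tool call to move; the robot and the scene stay as the last step left them, time stands still between calls to the robot, and variables do not carry over. Pictures are saved under pics/ and viewed, about 12 in all and at most 16, crops included, and the job is handed in when it is done.

Besides the shell and the picture viewer there is one more tool, called after "Emit:" as name([rows], argument=value, ...), one row to a line, values as JSON. move_arm: Moves the arm, as the interface text tells. Its arguments: {"type":"object","properties":{"motion":{"type":"array","items":{"type":"array","items":{"type":"number"}}},"squeeze":{"type":"number"}},"required":["motion"]}

```bash
mkdir -p pics; ls; cat > h.py <<'E'
import numpy as np, cv2
from scipy.spatial.transform import Rotation as R
from plant import bot
def K(s):
    f=200/np.tan(np.radians(s["fovy"])/2); return np.array([[f,0,s["cx"]],[0,f,s["cy"]],[0,0,1.]])
def cloud(s):
    "world xyz per pixel, 400x640x3 (nan where no reading)"
    v,u=np.mgrid[:400,:640]; p=np.stack([u,v],-1).reshape(-1,1,2).astype(np.float64)
    n=cv2.undistortPoints(p,K(s),np.array(s["distortion"],float)).reshape(400,640,2)
    z=np.where(s["range_z"]>0,s["range_z"],np.nan)
    return w(s,np.dstack([n*z[...,None],z]))
def w(s,c): return np.asarray(c)@R.from_quat(s["orientation"]).as_matrix().T+np.array(s["eye"])
E
python3 - <<'E'
from h import *
for n in("top","side"):
    s=bot.snapshot(n); cv2.imwrite(f"pics/{n}0.png",s["frame"]); c=cloud(s); np.save(n+"0",c)
    print(n,s["eye"],s["orientation"],s["fovy"],s["distortion"])
    for t in["tin","stamp1","ledge","caddy","teabox","jar1","jar2","cup","bowl","pestle","brush"]:
        for d in bot.landmark_of(n,t): print(t,round(d["confidence"],2),w(s,d["location"]).round(0))
print(bot.get_state())
E
```

```text
pics
top [ 360.11006342  -17.20770406 1505.46007702] [ 0.71518215 -0.69630668  0.03639746 -0.04844298] 44.58613252206478 [0.03636464 0.         0.         0.         0.        ]
tin 0.95 [565. -38.  -0.]
stamp1 0.65 [ 409. -234.   -2.]
stamp1 0.61 [ 320. -134.   -1.]
stamp1 0.6 [ 422. -142.    2.]
stamp1 0.57 [508. 188.  -1.]
stamp1 0.56 [ 505. -285.    0.]
stamp1 0.53 [388. -36.  -0.]
stamp1 0.47 [ 513. -188.    2.]
ledge 0.86 [721.  10.  -6.]
caddy 0.8 [669. 389.  -5.]
teabox 0.73 [ 658. -344.   -3.]
jar1 0.71 [407. 144.   1.]
jar1 0.45 [401. 328.  -0.]
jar2 0.71 [407. 144.   1.]
jar2 0.45 [401. 328.  -0.]
cup 0.68 [494. 307.  -3.]
cup 0.59 [ 654. -348.   -2.]
bowl 0.91 [ 331. -443.    0.]
pestle 0.62 [ 504. -461.   -1.]
brush 0.93 [477. 488.   1.]
brush 0.67 [ 510. -189.    3.]
brush 0.58 [ 657. -346.   -1.]
side [387.79601169 749.01192496 941.85467119] [-0.08113585  0.9361277  -0.34128114  0.02467951] 55.58285930205736 [-0.03226331  0.          0.          0.          0.        ]
tin 0.66 [569. -35.  -1.]
stamp1 0.73 [ 513. -191.    2.]
stamp1 0.73 [514. 191.  -2.]
stamp1 0.69 [ 
[... 613 characters left out ...]
 [476. 493.  -1.]
{'t': 1.2, 'q': array([-1.29999382e+00,  3.41989759e-01,  1.52412883e+00,  2.34297973e-05,
        1.27538151e+00, -1.45998130e-01]), 'qvel': array([ 7.95267101e-04,  2.71410550e-03, -3.81701661e-04,  8.95430607e-05,
       -8.56940966e-04, -9.53700067e-04]), 'joint_efforts': array([ 1.75504665e-03, -4.31140566e+01, -2.44476396e+01,  7.20112841e-02,
        4.84419521e-02, -4.58713068e-07]), 'ee_pos': array([ 212.57061724, -480.05376396,  226.73574677]), 'tcp_rot': array([ 0.69181765,  0.1462624 , -0.69179775,  0.14632673]), 'contact_force': array([ 0.39121959, -0.31050105, -0.10716332]), 'torque': array([-0.04104274,  0.00898734, -0.04212589]), 'opening': 91.4983311571487}
```

View pics/top0.png

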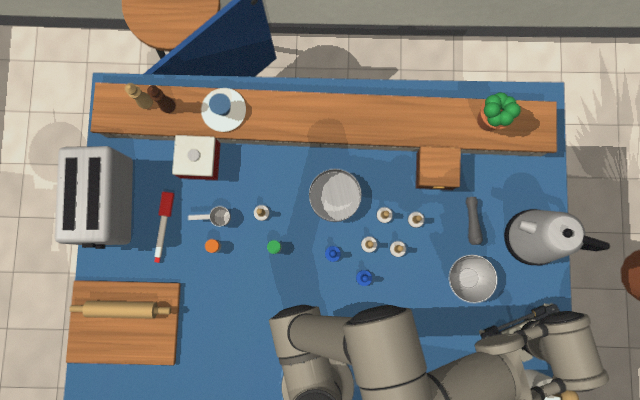

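View pics/side0.png

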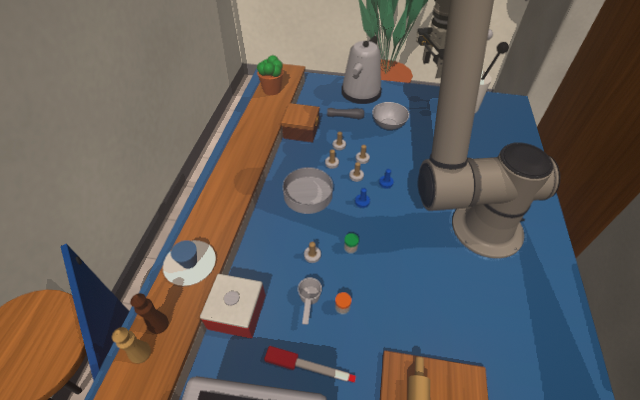

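The top view shows five beech and silver stamps, at pixels (261,213), (385,215), (416,219), (369,244) and (399,249). Two blue look-alikes are at (333,254) and (365,279). The tin is at (335,195), the caddy at (195,157) on the left (+y), and the tea box at (439,168). The side view agrees. Next I'll measure them precisely.

```bash
cat >> h.py <<'E'
from scipy.optimize import least_squares
def fitc(p,r,c0):
    o=least_squares(lambda c:np.hypot(*(p-c).T)-r,c0,loss="soft_l1",f_scale=1.5); return o.x
def stamps(s,c,near):
    out=[]
    x=np.nan_to_num(c,nan=-999)
    for n in near:
        d=np.hypot(x[...,0]-n[0],x[...,1]-n[1]); m=(d<30)&(x[...,2]>48)&(x[...,2]<80)
        md=(d<35)&(x[...,2]>9)&(x[...,2]<19)
        p=x[m];q=x[md]
        out.append([p[:,0].mean(),p[:,1].mean(),np.percentile(p[:,2],95),len(p),*(fitc_in(q[:,:2],n) if len(q)>8 else (0,0)),len(q)] if len(p)>3 else None)
    return out
def fitc_in(q,n): return cv2.minEnclosingCircle(q.astype(np.float32))[0]
def tin(c,n=(567,-37)):
    x=np.nan_to_num(c,nan=-999); d=np.hypot(x[...,0]-n[0],x[...,1]-n[1])
    m=(d>66)&(d<92)&(x[...,2]>38)&(x[...,2]<49); p=x[m]
    return fitc(p[:,:2],78.7,n),len(p)
def yaw(st):
    j=R.from_quat(st["tcp_rot"]).as_matrix(); return np.degrees(np.arctan2(j[1,1],j[0,1])),j[:,0]
E
python3 - <<'E'
from h import *
np.set_printoptions(suppress=True,precision=1)
near=[(511,190),(513,-189),(422,-143),(410,-231),(504,-284)]
for n in("top","side"):
    c=np.load(n+"0.npy"); print(n)
    for r in stamps(None,c,near): print(np.array(r) if r else None)
    print("tin",tin(c))
    x=np.nan_to_num(c,nan=-999)
    # ledge face/edge: front edge of top at z~65
    for y in range(-250,330,60):
        m=(abs(x[...,1]-y)<6)&(abs(x[...,2]-65)<6)&(x[...,0]>690)&(x[...,0]<800); print(y, np.percentile(x[m][:,0],1).round(1) if m.any() else None,end=' ')
    m=(abs(x[...,1]-389)<80)&(abs(x[...,2]-84)<6)&(abs(x[...,0]-668)<80);q=x[m][:,:2].astype(np.float32);print("\ncaddy",cv2.minAreaRect(q),np.percentile(q,[1,99],axis=0))
    m=(abs(x[...,1]+346)<80)&(abs(x[...,2]-79)<6)&(abs(x[...,0]-658)<80);q=x[m][:,:2].astype(np.float32);print("tea",cv2.minAreaRect(q))
    m=(x[...,0]>715)&(x[...,0]<800)&(x[...,2]>72)&(abs(x[...,1])<450);q=x[m];print("on ledge",[ (a.round(0)) for a in (q.min(0),q.max(0))] if len(q) else None)
print(yaw(bot.get_state()))
E
```

```text
top
[508.5 186.5  67.5  30.  509.9 186.8 127. ]
[ 511.6 -189.9   70.4   29.   512.1 -190.8  134. ]
[ 421.1 -143.4   69.4   29.   420.4 -144.8  138. ]
[ 409.5 -231.8   68.8   30.   406.1 -236.9  133. ]
[ 500.3 -285.8   65.4   32.   500.2 -282.4  124. ]
tin (array([566.7, -37.5]), 111)
-250 717.7 -190 718.2 -130 719.4 -70 721.6 -10 722.9 50 723.6 110 725.1 170 725.9 230 726.9 290 727.9 
caddy ((669.3748779296875, 385.2403869628906), (119.41303253173828, 121.24946594238281), 88.48739624023438) [[610.5 328.6]
 [727.6 443.6]]
tea ((664.9421997070312, -345.50811767578125), (121.27072143554688, 141.8181610107422), 89.73809051513672)
on ledge [array([ 715., -450.,   72.]), array([800., 449., 196.])]
side
[507.2 192.7  64.3  38.  508.  189.7 139. ]
[ 511.9 -183.9   63.7   21.   510.9 -188.9   80. ]
[ 422.6 -139.9   62.8   27.   422.7 -141.1   95. ]
[ 411.1 -226.7   62.    26.   412.8 -228.5   80. ]
[ 502.8 -280.2   62.    24.   504.6 -281.1   75. ]
tin (array([565.7, -35.2]), 149)
-250 716.3 -190 717.8 -130 718.1 -70 720.4 -10 720.8 50 723.6 110 723.9 170 726.4 230 726.5 290 728.1 
caddy ((668.7733154296875, 389.56451416015625), (120.15133666992188, 119.62908935546875), 89.22067260742188) [[611.1 331.9]
 [726.8 447.8]]
tea ((652.66259765625, -342.8302001953125), (123.63164520263672, 117.90757751464844), 89.32372283935547)
on ledge [array([ 715., -450.,   72.]), array([800., 449., 194.])]
(np.float64(-66.11947353270821), array([ 0., -0., -1.]))
```

Emit:
move_arm([
  [0.45, 0.025, 0.031, -0.005, 6.1],
  [0.45, 0.025, 0.031, -0.005, 0],
  [0.45, 0.025, 0.031, -0.005, 0],
  [0.45, 0.025, 0.031, -0.005, 0],
  [0.45, 0.025, 0.031, -0.005, 0],
  [0.45, 0.025, 0.031, -0.01, 0],
  [0.45, 0.025, 0.031, -0.02, 0],
  [0.45, 0.022, 0.032, -0.03, 0],
  [0.45, 0, 0, -0.02, 0],
  [0.45, 0, 0, 0, 0],
], squeeze=25)

```text
t: 2.03
ee_pos: [408.4, -231.1, 127.1]
tcp_rot: [0.684, 0.179, -0.682, 0.186]
contact_force: [-0.9, 1.0, 0.3]
opening: 50.6
```

Emit:
move_arm([
  [0.45, 0.0016, 0.0006, -0.03, 0],
  [0.45, 0, 0, -0.03, 0],
  [0.45, 0, 0, -0.025, 0],
  [0.45, 0, 0, -0.014, 0],
  [0.45, 0, 0, 0, 0],
  [1, 0, 0, 0, 0],
  [1, 0, 0, 0, 0],
  [1, 0, 0, 0, 0],
  [1, 0, 0, 0, 0],
  [1, 0, 0, 0, 0],
], squeeze=25)

```text
t: 2.87
ee_pos: [414.3, -237.5, 34.2]
tcp_rot: [0.687, 0.174, -0.679, 0.19]
contact_force: [0.1, 0.9, -0.1]
opening: 22.0
```

```bash
python3 -c "
from h import *
s=bot.get_state();print(s['ee_pos'],yaw(s),s['opening'],s['contact_force'])"
```

```text
[ 414.2878579  -237.51447096   34.24163822] (np.float64(-60.205550177739056), array([ 0.01723088, -0.01857305, -0.99967902])) 22.004765967215803 [ 0.13584942  0.88242088 -0.11449527]
```

Emit:
move_arm([
  [1, 0, 0, 0, 0],
  [1, 0, 0, 0, 0],
])

```text
t: 3.03
ee_pos: [414.8, -237.9, 35.6]
tcp_rot: [0.688, 0.173, -0.679, 0.19]
contact_force: [0.8, 0.1, -1.5]
opening: 17.2
```

```bash
python3 -c "
from h import *
s=bot.get_state();print(s['ee_pos'],yaw(s),s['opening'],s['contact_force'],s['qvel'])
for n in ('top','side'):
  s=bot.snapshot(n);c=cloud(s)
  for d in bot.landmark_of(n,'stamp1'): print(n,round(d['confidence'],2),w(s,d['location']).round(0))
  im=s['frame']; 
  if n=='side': cv2.imwrite('pics/s1.png',cv2.resize(im[80:240,260:460],None,fx=3,fy=3))
"
```

```text
[ 414.80416329 -237.92296572   35.55187164] (np.float64(-60.20726568116781), array([ 0.01903157, -0.01998927, -0.99961904])) 17.178778304134624 [ 0.77219335  0.1347467  -1.46398494] [ 0.00021701 -0.00954837 -0.00335752  0.00042286  0.00585947 -0.00048987]
top 0.75 [388. -38.   0.]
top 0.7 [ 319. -137.   -4.]
top 0.61 [ 513. -188.    1.]
top 0.49 [510. 188.  -0.]
top 0.43 [ 507. -285.    2.]
side 0.75 [ 422. -145.    4.]
side 0.71 [ 320. -130.    1.]
side 0.68 [ 413. -235.   -3.]
side 0.63 [ 514. -191.    1.]
side 0.56 [510. 191.  -3.]
side 0.5 [388. -31.  -1.]
side 0.48 [ 506. -284.   -6.]
side 0.23 [490. 308.   1.]
```

View pics/s1.png

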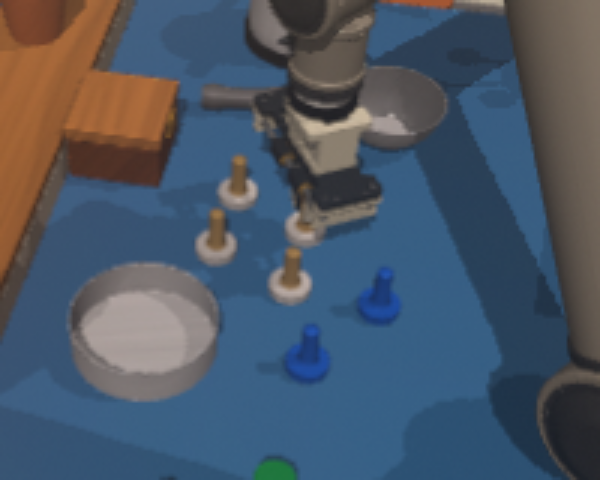

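Emit:
move_arm([
  [1, 0, 0, 0.01, 0],
  [1, 0, 0, 0.02, 0],
  [1, 0, 0, 0.03, 0],
  [1, 0, 0, 0.02, 0],
  [1, 0, 0, 0.01, 0],
])

```text
t: 3.65
ee_pos: [411.6, -235.2, 124.6]
tcp_rot: [0.685, 0.177, -0.681, 0.187]
contact_force: [0.3, 0.2, -0.3]
opening: 17.5
```

```bash
python3 -c "
from h import *
s=bot.get_state();print(s['ee_pos'],yaw(s),s['opening'],s['contact_force'])"
```

```text
[ 411.63029284 -235.24100774  124.61791762] (np.float64(-60.18238688928139), array([ 0.00965661, -0.0125186 , -0.99987501])) 17.547311615138774 [ 0.29821456  0.24396171 -0.33501129]
```

Emit:
move_arm([
  [1, 0, 0, 0, 0],
  [1, 0, 0, 0, 0],
  [1, 0, 0, 0, 0],
])

```text
t: 3.9
ee_pos: [412.6, -235.9, 126.3]
tcp_rot: [0.686, 0.176, -0.68, 0.188]
contact_force: [-0.1, 0.7, -0.6]
opening: 17.4
```

```bash
python3 -c "
from h import *
s=bot.get_state();print(s['ee_pos'],yaw(s),s['opening'],s['contact_force'])"
```

```text
[ 412.55842652 -235.86578176  126.344806  ] (np.float64(-60.17376883305882), array([ 0.01326703, -0.01539127, -0.99979353])) 17.421919364560587 [-0.06635705  0.66280463 -0.58011314]
```

Emit:
move_arm([
  [1, 0.01, 0.012, 0, 0],
  [1, 0.02, 0.026, 0, 0],
  [1, 0.025, 0.034, 0, 0],
  [1, 0.027, 0.036, 0, 0],
  [1, 0.027, 0.036, 0, 0],
  [1, 0.022, 0.03, 0, 0],
  [1, 0.015, 0.018, 0, 0],
  [1, 0.007, 0.007, 0, 0],
  [1, 0, 0, 0, 0],
])

```text
t: 4.65
ee_pos: [561.5, -31.8, 114.4]
tcp_rot: [-0.682, -0.177, 0.686, -0.183]
contact_force: [-0.0, -1.1, -0.9]
opening: 17.7
```

```bash
cat > st.py <<'E'
from h import *
s=bot.get_state();y,x=yaw(s);print(s['t'],s['ee_pos'].round(1),'yaw',round(y,1),'tilt',np.degrees(x[:2]).round(2),'open',s['opening'].round(1),s['contact_force'].round(1))
E
python3 st.py
```

```text
Traceback (most recent call last):
  File "st.py", line 2, in <module>
    s=bot.get_state();y,x=yaw(s);print(s['t'],s['ee_pos'].round(1),'yaw',round(y,1),'tilt',np.degrees(x[:2]).round(2),'open',s['opening'].round(1),s['contact_force'].round(1))
                                                                                                                             ^^^^^^^^^^^^^^^^^^
AttributeError: 'float' object has no attribute 'round'
```

Emit:
move_arm([
  [1, 0.004, -0.003, -0.01, 0],
  [1, 0.001, -0.001, -0.015, 0],
  [1, 0, 0, -0.015, 0],
  [1, 0, 0, -0.01, 0],
  [1, 0, 0, -0.005, 0],
  [1, 0, 0, -0.003, 0],
])

```text
t: 5.15
ee_pos: [562.2, -42.7, 48.9]
tcp_rot: [-0.679, -0.176, 0.689, -0.181]
contact_force: [-0.4, 0.4, -1.1]
opening: 17.1
```

```bash
sed -i "s/s\['opening'\].round(1)/round(float(s['opening']),1)/" st.py; python3 st.py
```

```text
5.15 [562.2 -42.7  48.9] yaw -60.7 tilt [-0.63 -0.6 ] open 17.1 [-0.4  0.4 -1.1]
```

Emit:
move_arm([
  [1, 0.002, 0.003, 0, 0],
  [1, 0.002, 0.003, 0, 0],
  [1, 0, 0, 0, 0],
])

```text
t: 5.4
ee_pos: [565.7, -38.1, 48.3]
tcp_rot: [-0.679, -0.175, 0.69, -0.18]
contact_force: [0.5, 0.2, -1.1]
opening: 17.7
```

```bash
python3 st.py
```

```text
5.4 [565.7 -38.1  48.3] yaw -60.9 tilt [-0.73 -0.59] open 17.7 [ 0.5  0.2 -1.1]
```

Emit:
move_arm([
  [1, 0.0005, 0.001, -0.003, 0],
  [1, 0, 0.0006, -0.003, 0],
  [1, 0, 0, -0.003, 0],
  [1, 0, 0, -0.001, 0],
])

```text
t: 5.73
ee_pos: [568.0, -36.0, 39.7]
tcp_rot: [-0.681, -0.175, 0.688, -0.181]
contact_force: [0.0, 0.5, -0.2]
opening: 17.6
```

```bash
python3 st.py
```

```text
5.7333 [568.  -36.   39.7] yaw -60.9 tilt [-0.46 -0.65] open 17.6 [ 0.   0.5 -0.2]
```

Emit:
move_arm([
  [1, -0.0012, 0, -0.002, 0],
  [1, -0.0004, 0, -0.001, 0],
  [0.67, 0, 0, 0, 0],
  [0.67, 0, 0, 0, 0],
  [0.67, 0, 0, 0, 0],
  [0.6, 0, 0, 0.012, 0],
  [0.6, 0, 0, 0.02, 0],
  [0.5, 0, 0, 0.025, 0],
  [0.45, -0.01, -0.02, 0.015, 0],
  [0.45, -0.015, -0.03, 0, 0],
  [0.45, -0.015, -0.03, 0, 0],
  [0.45, -0.01, -0.02, 0, 0],
])

```text
t: 6.73
ee_pos: [516.2, -134.9, 112.1]
tcp_rot: [-0.681, -0.177, 0.686, -0.185]
contact_force: [1.0, 0.8, -0.1]
opening: 50.4
```

```bash
python3 st.py; python3 - <<'E'
from h import *
np.set_printoptions(suppress=True,precision=1)
near=[(508,188),(512,-188),(422,-142),(502,-283),(566,-36)]
for n in("top","side"):
    s=bot.snapshot(n);c=cloud(s); print(n)
    cv2.imwrite(f"pics/{n}2.png",s["frame"])
    for r in stamps(None,c,near): print(np.array(r) if r else None)
    print("tin",tin(c))
E
```

```text
6.7333 [ 516.2 -134.9  112.1] yaw -60.3 tilt [-0.3 -0.7] open 50.4 [ 1.   0.8 -0.1]
top
[508.4 186.5  67.   30.  509.5 187.6 131. ]
None
None
[ 500.  -285.3   68.4   33.   500.9 -286.8  129. ]
[562.9 -36.5  70.6  31.  570.  -34.5 115. ]
tin (array([566.8, -37.8]), 68)
side
[507.4 192.5  63.3  38.  508.1 190.  143. ]
None
[ 422.9 -139.2   64.3   30.   422.8 -142.5   87. ]
None
[562.6 -31.6  65.5  39.  562.5 -33.9 105. ]
tin (array([565.8, -34.9]), 155)
```

Emit:
move_arm([
  [0.45, -0.01, -0.001, 0, 0],
  [0.45, -0.02, -0.002, 0, 0],
  [0.45, -0.025, -0.002, 0, 0],
  [0.45, -0.02, -0.002, 0, 0],
  [0.45, -0.01, -0.001, 0, 0],
  [0.45, -0.005, 0, 0, 0],
  [0.45, 0, 0, 0, 0],
  [0.45, 0, 0, 0, 0],
])

```text
t: 7.5
ee_pos: [424.9, -141.8, 111.9]
tcp_rot: [-0.682, -0.176, 0.686, -0.183]
contact_force: [0.5, -0.3, 0.1]
opening: 50.8
```

```bash
python3 st.py
```

```text
7.5 [ 424.9 -141.8  111.9] yaw -60.7 tilt [-0.15 -0.63] open 50.8 [ 0.5 -0.3  0.1]
```

Emit:
move_arm([
  [0.45, -0.001, -0.001, -0.015, 0],
  [0.45, -0.001, 0, -0.02, 0],
  [0.45, 0, 0, -0.02, 0],
  [0.45, 0, 0, -0.013, 0],
  [0.45, 0, 0, -0.008, 0],
  [0.6, 0, 0, -0.003, 0],
  [0.6, 0, 0, 0, 0],
])

```text
t: 8.08
ee_pos: [431.0, -143.0, 30.9]
tcp_rot: [0.685, 0.174, -0.683, 0.186]
contact_force: [-0.8, -0.4, 1.5]
opening: 42.2
```

```bash
python3 st.py
```

```text
8.0833 [ 431.  -143.    30.9] yaw -60.5 tilt [ 0.39 -0.85] open 42.2 [-0.8 -0.4  1.5]
```

Emit:
move_arm([
  [0.6, -0.004, 0, 0, 0],
  [0.6, -0.004, 0, 0, 0],
  [0.7, 0, 0, 0, 0],
])

```text
t: 8.33
ee_pos: [423.9, -143.2, 32.0]
tcp_rot: [0.685, 0.174, -0.682, 0.187]
contact_force: [0.4, -0.2, -1.0]
opening: 33.4
```

```bash
python3 st.py
```

```text
8.3333 [ 423.9 -143.2   32. ] yaw -60.4 tilt [ 0.51 -0.9 ] open 33.4 [ 0.4 -0.2 -1. ]
```

Emit:
move_arm([
  [1, 0, 0, 0, 0],
  [1, 0, 0, 0, 0],
  [1, 0, 0, 0, 0],
  [1, 0, 0, 0, 0],
  [1, 0, 0, 0, 0],
])

```text
t: 8.75
ee_pos: [424.5, -143.8, 34.0]
tcp_rot: [0.686, 0.173, -0.681, 0.187]
contact_force: [-0.2, 0.8, -0.5]
opening: 17.3
```

```bash
python3 st.py
```

```text
8.75 [ 424.5 -143.8   34. ] yaw -60.5 tilt [ 0.7 -1. ] open 17.3 [-0.2  0.8 -0.5]
```

Emit:
move_arm([
  [1, 0, 0, 0.01, 0],
  [1, 0, 0, 0.025, 0],
  [1, 0, 0, 0.03, 0],
  [1, 0.005, 0.004, 0.02, 0],
  [1, 0.015, 0.01, 0.005, 0],
  [1, 0.025, 0.017, 0, 0],
  [1, 0.03, 0.021, 0, 0],
  [1, 0.03, 0.021, 0, 0],
  [1, 0.03, 0.021, 0, 0],
  [1, 0.025, 0.018, 0, 0],
  [1, 0.015, 0.01, 0, 0],
  [1, 0.008, 0.005, 0, 0],
])

```text
t: 9.75
ee_pos: [611.8, -10.0, 128.1]
tcp_rot: [0.686, 0.172, -0.682, 0.185]
contact_force: [0.1, 0.2, -0.3]
opening: 17.3
```

Emit:
move_arm([
  [1, 0.003, 0.001, 0, 0],
  [1, 0, 0, 0, 0],
  [1, 0, 0, 0, 0],
])

```text
t: 10.0
ee_pos: [615.6, -7.1, 126.5]
tcp_rot: [0.685, 0.173, -0.683, 0.185]
contact_force: [-0.1, -0.5, -0.3]
opening: 17.5
```

```bash
python3 st.py
```

```text
10.0 [615.6  -7.1 126.5] yaw -60.6 tilt [ 0.47 -0.88] open 17.5 [-0.1 -0.5 -0.3]
```

Emit:
move_arm([
  [1, -0.003, -0.002, -0.01, 0],
  [1, -0.002, -0.002, -0.013, 0],
  [1, -0.001, -0.001, -0.01, 0],
  [1, -0.001, 0, -0.005, 0],
  [1, 0, 0, 0, 0],
  [1, 0, 0, 0, 0],
])

```text
t: 10.5
ee_pos: [604.9, -15.8, 87.7]
tcp_rot: [0.685, 0.172, -0.684, 0.184]
contact_force: [0.0, -0.5, -1.1]
opening: 17.6
```

```bash
python3 st.py
```

```text
10.5 [604.9 -15.8  87.7] yaw -60.9 tilt [ 0.37 -0.91] open 17.6 [ 0.  -0.5 -1.1]
```

Emit:
move_arm([
  [1, 0.003, 0.002, 0, 0],
  [1, 0.003, 0.001, 0, 0],
  [1, 0.001, 0, -0.004, 0],
  [1, 0.0005, 0, -0.006, 0],
  [1, 0.0005, 0, -0.006, 0],
  [1, 0, 0, -0.006, 0],
  [1, 0, 0, -0.006, 0],
  [1, 0, 0, -0.004, 0],
  [1, 0, 0, 0, 0],
])

```text
t: 11.25
ee_pos: [614.9, -12.4, 53.9]
tcp_rot: [0.686, 0.172, -0.682, 0.184]
contact_force: [0.2, -0.3, -1.2]
opening: 17.5
```

```bash
python3 st.py
```

```text
11.25 [614.9 -12.4  53.9] yaw -60.8 tilt [ 0.55 -0.93] open 17.5 [ 0.2 -0.3 -1.2]
```

Emit:
move_arm([
  [1, -0.002, 0, 0, 0],
  [1, -0.0015, 0, -0.004, 0],
  [1, 0, 0, -0.005, 0],
  [1, 0, 0, -0.004, 0],
  [1, 0, 0, -0.002, 0],
])

```text
t: 11.67
ee_pos: [611.0, -12.5, 37.8]
tcp_rot: [0.686, 0.171, -0.682, 0.184]
contact_force: [-0.9, 0.0, -1.4]
opening: 17.2
```

```bash
python3 st.py
```

```text
11.6667 [611.  -12.5  37.8] yaw -60.9 tilt [ 0.57 -0.93] open 17.2 [-0.9  0.  -1.4]
```

Emit:
move_arm([
  [1, 0, 0, -0.0015, 0],
  [0.67, 0, 0, 0, 0],
  [0.67, 0, 0, 0, 0],
  [0.67, 0, 0, 0, 0],
  [0.62, 0, 0, 0.012, 0],
  [0.6, 0, 0, 0.022, 0],
  [0.5, 0, 0, 0.025, 0],
  [0.45, -0.005, -0.01, 0.015, 0],
  [0.45, -0.011, -0.02, 0, 7],
  [0.45, -0.014, -0.026, 0, 7],
  [0.45, -0.016, -0.03, 0, 7],
  [0.45, -0.016, -0.03, 0, 7],
])

```text
t: 12.67
ee_pos: [552.4, -125.0, 122.3]
tcp_rot: [0.626, 0.333, -0.612, 0.349]
contact_force: [-0.2, -1.1, -0.2]
opening: 50.6
```

Emit:
move_arm([
  [0.45, -0.014, -0.026, 0, 7],
  [0.45, -0.01, -0.018, 0, 7],
  [0.45, -0.007, -0.01, 0, 7],
  [0.45, -0.004, -0.005, 0, 7],
  [0.45, 0, 0, 0, 4],
  [0.45, 0, 0, 0, 0],
  [0.45, 0, 0, 0, 0],
])

```text
t: 13.25
ee_pos: [514.4, -194.4, 132.4]
tcp_rot: [0.509, 0.491, -0.488, 0.511]
contact_force: [0.0, 0.6, -0.2]
opening: 50.6
```

```bash
python3 st.py; cat > look.py <<'E'
from h import *
import sys
np.set_printoptions(suppress=True,precision=1)
near=eval(sys.argv[1])
for n in("top","side"):
    s=bot.snapshot(n);c=cloud(s); print(n)
    cv2.imwrite(f"pics/{n}{sys.argv[2]}.png",s["frame"])
    for r in stamps(None,c,near): print(np.array(r) if r else None)
    print("tin",tin(c))
E
python3 look.py "[(508,188),(512,-188),(502,-283),(564,-35),(610,-11)]" 3
```

```text
13.25 [ 514.4 -194.4  132.4] yaw 0.3 tilt [2.32 0.05] open 50.6 [ 0.   0.6 -0.2]
top
[508.7 186.7  66.9  28.  513.5 189.8 130. ]
None
None
[563.2 -36.9  70.7  28.  566.7 -36.8 143. ]
[606.7 -14.5  70.8  31.  608.9 -12.7 136. ]
tin (array([566.6, -37.4]), 107)
side
[507.4 192.7  64.2  37.  508.2 189.4 142. ]
[ 511.8 -184.4   63.5   21.   514.6 -185.3   82. ]
[ 505.5 -279.9   64.6   16.   505.2 -281.9   79. ]
[562.8 -32.   65.3  37.  568.5 -32.  126. ]
[605.2  -8.2  65.2  34.  605.2  -8.6 118. ]
tin (array([565.6, -35.1]), 161)
```

Emit:
move_arm([
  [0.45, 0, 0.003, -0.01, 0],
  [0.45, 0, 0.0015, -0.02, 0],
  [0.45, 0, 0, -0.02, 0],
  [0.45, 0, 0, -0.02, 0],
  [0.45, -0.002, 0, -0.015, 0],
  [0.45, -0.002, 0, -0.006, 0],
  [0.45, -0.002, 0, -0.003, 0],
  [0.45, 0, 0, 0, 0],
])

```text
t: 14.02
ee_pos: [509.1, -184.3, 32.1]
tcp_rot: [0.51, 0.49, -0.489, 0.51]
contact_force: [-0.3, -0.8, -0.1]
opening: 50.7
```

```bash
python3 st.py
```

```text
14.0167 [ 509.1 -184.3   32.1] yaw 0.1 tilt [2.37 0.06] open 50.7 [-0.3 -0.8 -0.1]
```

Emit:
move_arm([
  [0.6, 0.002, -0.003, 0, 0],
  [0.6, 0.002, -0.002, -0.001, 0],
  [0.6, 0, 0, -0.001, 0],
])

```text
t: 14.27
ee_pos: [514.7, -189.9, 31.8]
tcp_rot: [0.51, 0.489, -0.489, 0.511]
contact_force: [-0.4, 0.2, -0.5]
opening: 38.0
```

```bash
python3 st.py
```

```text
14.2667 [ 514.7 -189.9   31.8] yaw 0.1 tilt [ 2.53 -0.02] open 38.0 [-0.4  0.2 -0.5]
```

Emit:
move_arm([
  [1, 0, 0, 0, 0],
  [1, 0, 0, -0.0005, 0],
  [1, 0, 0, -0.0005, 0],
  [1, 0, 0, -0.0005, 0],
  [1, 0, 0, 0, 0],
  [1, 0, 0, 0, 0],
])

```text
t: 14.77
ee_pos: [515.3, -190.9, 32.8]
tcp_rot: [0.51, 0.488, -0.489, 0.512]
contact_force: [-0.1, -0.4, -0.7]
opening: 17.6
```

```bash
python3 st.py
```

```text
14.7667 [ 515.3 -190.9   32.8] yaw 0.1 tilt [ 2.65 -0.13] open 17.6 [-0.1 -0.4 -0.7]
```

Emit:
move_arm([
  [1, 0, 0, 0.01, 0],
  [1, 0, 0, 0.025, 0],
  [1, 0, 0, 0.03, 0],
  [1, 0.002, 0.004, 0.02, 0],
  [1, 0.005, 0.01, 0.005, 0],
  [1, 0.009, 0.017, 0, 0],
  [1, 0.01, 0.02, 0, 0],
  [1, 0.009, 0.02, 0, 0],
  [1, 0.008, 0.016, 0, 0],
  [1, 0.005, 0.01, 0, 0],
  [1, 0.002, 0.003, 0, 0],
  [1, 0, 0, 0, 0],
])

```text
t: 15.77
ee_pos: [566.8, -82.6, 127.6]
tcp_rot: [0.512, 0.488, -0.489, 0.512]
contact_force: [-0.5, -0.6, -0.9]
opening: 17.4
```

Emit:
move_arm([
  [1, 0, 0, 0, 0],
  [1, 0, 0, 0, 0],
])

```text
t: 15.93
ee_pos: [566.2, -82.9, 127.0]
tcp_rot: [0.511, 0.488, -0.489, 0.511]
contact_force: [0.2, 0.1, -1.4]
opening: 17.6
```

```bash
python3 st.py
```

```text
15.9333 [566.2 -82.9 127. ] yaw -0.0 tilt [ 2.59 -0.03] open 17.6 [ 0.2  0.1 -1.4]
```

Now down to about 85, correcting y.

Emit:
move_arm([
  [1, 0, -0.002, -0.008, 0],
  [1, 0, -0.002, -0.012, 0],
  [1, 0.001, -0.001, -0.012, 0],
  [1, 0.001, 0, -0.006, 0],
  [1, 0.001, 0, 0, 0],
  [1, 0.001, 0, 0, 0],
])

```text
t: 16.43
ee_pos: [568.6, -93.0, 85.7]
tcp_rot: [0.512, 0.487, -0.491, 0.51]
contact_force: [0.3, 0.2, -1.1]
opening: 17.7
```

```bash
python3 st.py
```

```text
16.4333 [568.6 -93.   85.7] yaw -0.4 tilt [ 2.53 -0.09] open 17.7 [ 0.3  0.2 -1.1]
```

Emit:
move_arm([
  [1, -0.0005, 0.002, 0, 0],
  [1, -0.0005, 0.002, 0, 0],
  [1, 0, 0, -0.004, 0],
  [1, 0, 0, -0.006, 0],
  [1, 0, 0, -0.006, 0],
  [1, 0, 0, -0.006, 0],
  [1, 0, 0, -0.006, 0],
  [1, 0, 0, -0.003, 0],
  [1, 0, 0, 0, 0],
])

```text
t: 17.18
ee_pos: [568.2, -88.9, 53.0]
tcp_rot: [0.513, 0.486, -0.49, 0.511]
contact_force: [-0.8, -0.3, -0.3]
opening: 17.6
```

```bash
python3 st.py
```

```text
17.1833 [568.2 -88.9  53. ] yaw -0.4 tilt [ 2.68 -0.14] open 17.6 [-0.8 -0.3 -0.3]
```

Emit:
move_arm([
  [1, -0.0003, 0.0003, -0.004, 0],
  [1, -0.0003, 0, -0.005, 0],
  [1, 0, 0, -0.005, 0],
  [1, 0, 0, -0.003, 0],
  [1, 0, 0, 0, 0],
])

```text
t: 17.6
ee_pos: [568.2, -88.8, 34.7]
tcp_rot: [0.513, 0.486, -0.49, 0.511]
contact_force: [-0.6, 0.9, 6.3]
opening: 17.3
```

```bash
python3 st.py
```

```text
17.6 [568.2 -88.8  34.7] yaw -0.4 tilt [ 2.76 -0.16] open 17.3 [-0.6  0.9  6.3]
```

Emit:
move_arm([
  [0.67, 0, 0, 0.0005, 0],
  [0.67, 0, 0, 0, 0],
  [0.67, 0, 0, 0, 0],
  [0.62, 0, 0, 0.012, 0],
  [0.6, 0, 0, 0.022, 0],
  [0.5, 0, 0, 0.028, 0],
  [0.45, -0.003, 0.01, 0.02, 0],
  [0.45, -0.006, 0.02, 0.005, 0],
  [0.45, -0.007, 0.03, 0, 0],
  [0.45, -0.007, 0.035, 0, 0],
  [0.45, -0.007, 0.035, 0, 0],
  [0.45, -0.007, 0.035, 0, 0],
])

```text
t: 18.6
ee_pos: [531.5, 74.5, 126.6]
tcp_rot: [0.517, 0.481, -0.492, 0.51]
contact_force: [1.2, -0.1, -0.4]
opening: 50.5
```

Emit:
move_arm([
  [0.45, -0.007, 0.035, 0, 0],
  [0.45, -0.005, 0.03, 0, 0],
  [0.45, -0.004, 0.02, 0, 0],
  [0.45, -0.002, 0.012, 0, 0],
  [0.45, 0, 0.006, 0, 0],
  [0.45, 0, 0.002, 0, 0],
  [0.45, 0, 0, 0, 0],
  [0.45, 0, 0, 0, 0],
])

```text
t: 19.27
ee_pos: [510.0, 190.6, 127.5]
tcp_rot: [0.516, 0.483, -0.489, 0.512]
contact_force: [1.4, -0.0, -0.9]
opening: 50.6
```

```bash
python3 st.py;python3 look.py "[(508,188),(502,-283),(564,-35),(607,-11),(564,-85)]" 4
```

```text
19.2667 [510.  190.6 127.5] yaw -0.6 tilt [ 3.18 -0.17] open 50.6 [ 1.4 -0.  -0.9]
top
None
[ 499.6 -285.3   66.9   35.   495.4 -285.   128. ]
[566.5 -31.7  70.   30.  564.  -34.6 132. ]
[610.1 -11.6  71.2  33.  606.5 -11.1 152. ]
[567.  -88.9  69.8  32.  561.5 -82.3 113. ]
tin (array([566.6, -37.4]), 100)
side
[507.3 192.3  63.3  38.  508.9 190.6 145. ]
[ 500.6 -281.2   62.8   20.     0.     0.     0. ]
None
[608.7  -6.9  65.8  34.  607.9 -15.7  12. ]
None
tin (array([565.4, -34.6]), 25)
```

```bash
python3 -c "
import cv2
a=cv2.imread('pics/top4.png')[150:240,290:380]; b=cv2.imread('pics/top3.png')[150:240,290:380]
cv2.imwrite('pics/c4.png',cv2.hconcat([cv2.resize(b,None,fx=4,fy=4,interpolation=2),cv2.resize(a,None,fx=4,fy=4,interpolation=2)]))"
```

```text
(no output)
```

View pics/c4.png

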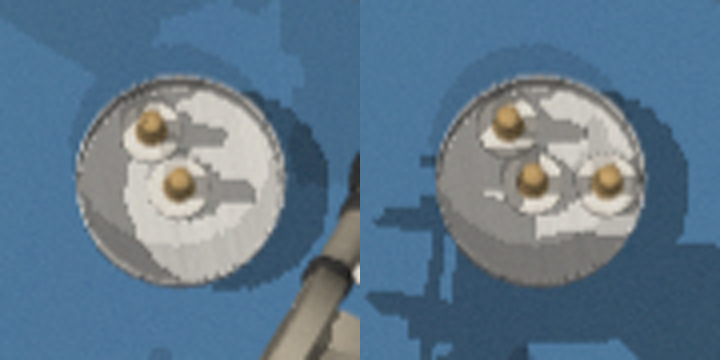

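The middle stamp has moved about 5 mm toward +y, probably from the announced knock, and the third stands by the right wall. I'll put this stamp at -150° instead, which leaves 90° and 150° free, and re-centre the middle one afterwards.

Emit:
move_arm([
  [0.45, 0, -0.001, -0.004, -6.8],
  [0.45, 0, -0.001, -0.004, -6.8],
  [0.45, 0, -0.001, -0.004, -6.8],
  [0.45, 0, 0, -0.004, -6.8],
  [0.45, 0, 0, -0.004, -6.8],
  [0.45, 0, 0, -0.004, -6.8],
  [0.45, 0, 0, -0.004, -6.8],
  [0.45, 0, 0, -0.004, -6.8],
  [0.45, 0, 0, -0.004, -4],
  [0.45, 0, 0, 0, 0],
  [0.45, 0, 0, 0, 0],
])

```text
t: 20.28
ee_pos: [513.5, 176.4, 90.1]
tcp_rot: [0.69, 0.149, -0.683, 0.189]
contact_force: [0.2, -0.4, -0.7]
opening: 50.2
```

```bash
python3 st.py
```

```text
20.2833 [513.5 176.4  90.1] yaw -62.3 tilt [ 1.35 -3.05] open 50.2 [ 0.2 -0.4 -0.7]
```

Emit:
move_arm([
  [0.45, -0.001, 0.004, 0, 0.7],
  [0.45, -0.001, 0.004, -0.01, 0.7],
  [0.45, 0, 0.001, -0.015, 0.6],
  [0.45, 0, 0, -0.015, 0],
  [0.45, 0, 0, -0.012, 0],
  [0.5, 0, 0, -0.006, 0],
  [0.55, 0, 0, -0.002, 0],
  [0.6, 0, 0, 0, 0],
])

```text
t: 20.95
ee_pos: [511.7, 186.5, 27.1]
tcp_rot: [0.687, 0.166, -0.676, 0.207]
contact_force: [0.1, 0.2, 0.8]
opening: 38.8
```

```bash
python3 st.py
```

```text
20.95 [511.7 186.5  27.1] yaw -59.4 tilt [ 1.68 -2.91] open 38.8 [0.1 0.2 0.8]
```

Well placed; up a little, then close.

Emit:
move_arm([
  [0.8, 0, 0, 0.002, 0],
  [1, 0, 0, 0.001, 0],
  [1, 0, 0, 0, 0],
  [1, 0, 0, 0, 0],
  [1, 0, 0, 0, 0],
  [1, 0, 0, 0, 0],
])

```text
t: 21.45
ee_pos: [513.1, 187.3, 33.1]
tcp_rot: [0.689, 0.167, -0.675, 0.207]
contact_force: [0.4, -0.4, -1.2]
opening: 17.5
```

```bash
python3 st.py
```

```text
21.45 [513.1 187.3  33.1] yaw -59.3 tilt [ 1.94 -2.82] open 17.5 [ 0.4 -0.4 -1.2]
```

Emit:
move_arm([
  [1, 0, 0, 0.01, 0],
  [1, 0, 0, 0.025, 0],
  [1, 0, 0, 0.03, 0],
  [1, 0, -0.004, 0.02, 0],
  [1, 0, -0.012, 0.008, 0],
  [1, 0, -0.022, 0, 0],
  [1, 0.001, -0.03, 0, 0],
  [1, 0.002, -0.033, 0, 0],
  [1, 0.002, -0.033, 0, 0],
  [1, 0.002, -0.033, 0, 0],
  [1, 0.002, -0.03, 0, 0],
  [1, 0.001, -0.022, 0, 0],
])

```text
t: 22.45
ee_pos: [519.4, -41.1, 133.7]
tcp_rot: [0.688, 0.17, -0.673, 0.211]
contact_force: [0.5, 0.1, -0.9]
opening: 17.4
```

Emit:
move_arm([
  [1, 0, -0.012, 0, 0],
  [1, 0, -0.007, 0, 0],
  [1, 0, -0.003, 0, 0],
  [1, 0, 0, 0, 0],
  [1, 0, 0, 0, 0],
  [1, 0, 0, 0, 0],
])

```text
t: 22.95
ee_pos: [517.0, -70.5, 133.2]
tcp_rot: [0.688, 0.167, -0.675, 0.208]
contact_force: [-0.2, -0.0, -0.8]
opening: 17.6
```

```bash
python3 st.py;  python3 look.py "[(502,-283),(564,-32),(607,-11),(564,-88)]" 5
```

```text
22.95 [517.  -70.5 133.2] yaw -59.2 tilt [ 1.9  -2.94] open 17.6 [-0.2 -0.  -0.8]
top
[ 499.8 -285.4   66.    34.   500.7 -286.6  138. ]
None
None
None
tin (array([566.3, -37.7]), 50)
side
None
[565.5 -26.5  64.4  33.  571.8 -34.5 117. ]
[608.8  -6.4  65.8  34.  604.5  -9.2 120. ]
[566.5 -83.1  65.3  33.  564.2 -94.2  96. ]
tin (array([565.6, -35.2]), 144)
```

Emit:
move_arm([
  [1, 0.003, 0.002, -0.008, 0],
  [1, 0.003, 0.003, -0.012, 0],
  [1, 0.002, 0.002, -0.012, 0],
  [1, 0.001, 0.001, -0.008, 0],
  [1, 0, 0, -0.003, 0],
  [1, 0, 0, 0, 0],
  [1, 0, 0, 0, 0],
])

```text
t: 23.63
ee_pos: [527.4, -57.7, 86.7]
tcp_rot: [0.688, 0.169, -0.674, 0.21]
contact_force: [-0.0, -0.2, -0.1]
opening: 17.6
```

```bash
python3 st.py
```

```text
23.6333 [527.4 -57.7  86.7] yaw -58.9 tilt [ 1.96 -2.91] open 17.6 [-0.  -0.2 -0.1]
```

Emit:
move_arm([
  [1, 0, -0.002, 0, 0],
  [1, 0, -0.002, 0, 0],
  [1, 0, 0, -0.004, 0],
  [1, 0, 0, -0.006, 0],
  [1, 0, 0, -0.006, 0],
  [1, 0, 0, -0.006, 0],
  [1, 0, 0, -0.006, 0],
  [1, 0, 0, -0.004, 0],
  [1, 0, 0, 0, 0],
])

```text
t: 24.38
ee_pos: [528.0, -62.9, 52.9]
tcp_rot: [0.689, 0.168, -0.673, 0.211]
contact_force: [-0.7, -0.0, -1.1]
opening: 17.5
```

```bash
python3 st.py
```

```text
24.3833 [528.  -62.9  52.9] yaw -58.9 tilt [ 2.12 -2.96] open 17.5 [-0.7 -0.  -1.1]
```

Emit:
move_arm([
  [1, -0.001, 0.0006, -0.004, 0],
  [1, 0, 0, -0.005, 0],
  [1, 0, 0, -0.005, 0],
  [1, 0, 0, -0.003, 0],
  [1, 0, 0, -0.001, 0],
])

```text
t: 24.8
ee_pos: [527.6, -62.3, 33.8]
tcp_rot: [0.689, 0.168, -0.673, 0.211]
contact_force: [-1.6, 0.8, 16.9]
opening: 17.3
```

```bash
python3 st.py
```

```text
24.8 [527.6 -62.3  33.8] yaw -58.9 tilt [ 2.21 -2.98] open 17.3 [-1.6  0.8 16.9]
```

Emit:
move_arm([
  [0.67, 0, 0, 0.001, 0],
  [0.67, 0, 0, 0, 0],
  [0.67, 0, 0, 0, 0],
  [0.62, 0, 0, 0.012, 0],
  [0.6, 0, 0, 0.022, 0],
  [0.5, 0, 0, 0.028, 0],
  [0.45, 0, -0.005, 0.02, 7],
  [0.45, -0.001, -0.01, 0.008, 7],
  [0.45, -0.002, -0.016, 0, 7],
  [0.45, -0.002, -0.02, 0, 7],
  [0.45, -0.002, -0.02, 0, 7],
  [0.45, -0.002, -0.02, 0, 7],
])

```text
t: 25.8
ee_pos: [518.5, -152.2, 129.4]
tcp_rot: [0.579, 0.407, -0.549, 0.444]
contact_force: [0.1, 1.0, 0.1]
opening: 50.6
```

Emit:
move_arm([
  [0.45, -0.002, -0.02, 0, 7],
  [0.45, -0.002, -0.02, 0, 7],
  [0.45, -0.002, -0.02, 0, 7],
  [0.45, -0.002, -0.018, 0, 7],
  [0.45, -0.002, -0.012, 0, 7],
  [0.45, 0, -0.008, 0, 7],
  [0.45, 0, -0.004, 0, 7],
  [0.45, 0, -0.002, 0, 7],
  [0.45, 0, 0, 0, 7],
  [0.45, 0, 0, 0, 7],
  [0.45, 0, 0, 0, 4],
  [0.45, 0, 0, 0, 0],
])

```text
t: 26.8
ee_pos: [505.8, -267.4, 128.3]
tcp_rot: [0.206, 0.677, -0.158, 0.689]
contact_force: [-0.3, 1.0, -0.7]
opening: 50.4
```

```bash
python3 st.py;  python3 look.py "[(502,-283),(564,-32),(607,-11),(564,-88),(522,-61)]" 6;  python3 -c "
import cv2
a=cv2.imread('pics/top6.png')[150:240,290:380]; b=cv2.imread('pics/side6.png')[130:230,260:360]
cv2.imwrite('pics/c6.png',cv2.hconcat([cv2.resize(b,(400,400),interpolation=2),cv2.resize(a,(400,400),interpolation=2)]))"
```

```text
26.8 [ 505.8 -267.4  128.3] yaw 60.2 tilt [1.89 3.51] open 50.4 [-0.3  1.  -0.7]
top
None
[566.8 -31.5  70.6  28.  564.2 -32.2 151. ]
[610.3 -11.7  68.7  31.  604.7  -9.5 148. ]
[567.6 -88.4  70.   29.  563.8 -87.9 151. ]
[523.8 -64.8  71.   31.  522.  -61.1 135. ]
tin (array([566.5, -37.4]), 107)
side
[ 502.3 -280.8   64.5   23.   504.3 -283.7   72. ]
[565.3 -25.8  66.3  33.  563.8 -31.6 141. ]
[608.8  -6.9  65.   36.  604.6  -9.8 117. ]
[566.2 -83.1  65.1  34.  564.6 -86.7 101. ]
[524.1 -58.6  65.8  30.  527.5 -63.6 129. ]
tin (array([565.5, -35.1]), 151)
```

View pics/c6.png

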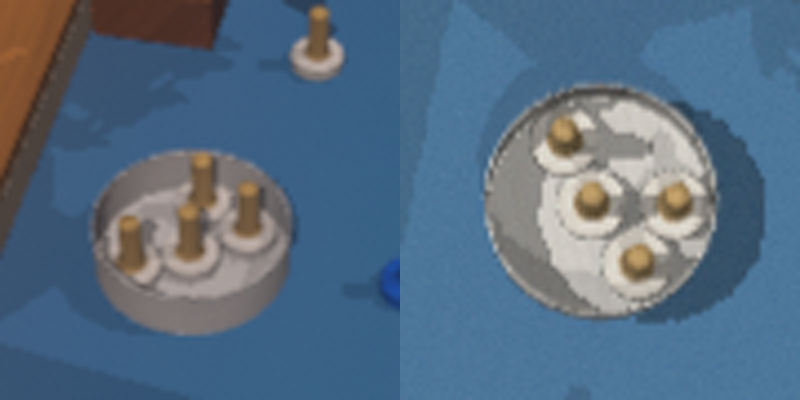

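Emit:
move_arm([
  [0.45, 0, -0.004, 0, 0],
  [0.45, 0, -0.005, -0.006, 0],
  [0.45, 0, -0.004, -0.012, 0],
  [0.45, 0, -0.002, -0.015, 0],
  [0.45, 0, -0.001, -0.015, 0],
  [0.45, 0, 0, -0.015, 0],
  [0.45, 0, 0, -0.015, 0],
  [0.45, 0, 0, -0.01, 0],
  [0.5, 0, 0, -0.006, 0],
  [0.55, 0, 0, 0, 0],
])

```text
t: 27.73
ee_pos: [504.1, -286.0, 24.3]
tcp_rot: [0.211, 0.676, -0.164, 0.687]
contact_force: [-0.1, 0.2, 0.4]
opening: 43.3
```

```bash
python3 st.py
```

```text
27.7333 [ 504.1 -286.    24.3] yaw 59.2 tilt [1.87 3.49] open 43.3 [-0.1  0.2  0.4]
```

Emit:
move_arm([
  [0.7, 0, 0.0005, 0.003, 0],
  [1, 0, 0, 0.002, 0],
  [1, 0, 0, 0, 0],
  [1, 0, 0, 0, 0],
  [1, 0, 0, 0, 0],
  [1, 0, 0, 0, 0],
  [1, 0, 0, 0, 0],
])

```text
t: 28.32
ee_pos: [505.7, -287.0, 32.9]
tcp_rot: [0.211, 0.674, -0.165, 0.689]
contact_force: [-0.1, 0.3, -0.9]
opening: 17.8
```

```bash
python3 st.py
```

```text
28.3167 [ 505.7 -287.    32.9] yaw 59.2 tilt [2.13 3.27] open 17.8 [-0.1  0.3 -0.9]
```

Emit:
move_arm([
  [1, 0, 0, 0.01, 0],
  [1, 0, 0, 0.025, 0],
  [1, 0, 0, 0.03, 0],
  [1, 0.002, 0.004, 0.02, 0],
  [1, 0.006, 0.012, 0.008, 0],
  [1, 0.01, 0.02, 0, 0],
  [1, 0.013, 0.027, 0, 0],
  [1, 0.014, 0.029, 0, 0],
  [1, 0.014, 0.029, 0, 0],
  [1, 0.014, 0.029, 0, 0],
  [1, 0.012, 0.025, 0, 0],
  [1, 0.009, 0.018, 0, 0],
])

```text
t: 29.32
ee_pos: [600.6, -83.1, 133.1]
tcp_rot: [0.214, 0.673, -0.167, 0.688]
contact_force: [-0.5, -0.4, -0.7]
opening: 17.4
```

Emit:
move_arm([
  [1, 0.006, 0.012, 0, 0],
  [1, 0.004, 0.006, 0, 0],
  [1, 0.002, 0.002, 0, 0],
  [1, 0, 0, 0, 0],
  [1, 0, 0, 0, 0],
  [1, 0, 0, 0, 0],
])

```text
t: 29.82
ee_pos: [613.0, -54.2, 131.9]
tcp_rot: [0.212, 0.675, -0.164, 0.687]
contact_force: [0.1, 0.3, -1.4]
opening: 17.6
```

```bash
python3 st.py;  python3 look.py "[(564,-32),(607,-11),(564,-88),(522,-61)]" 7
```

```text
29.8167 [613.  -54.2 131.9] yaw 59.1 tilt [1.96 3.5 ] open 17.6 [ 0.1  0.3 -1.4]
top
[573.8 -33.6  68.9   4.  582.1 -35.8  49. ]
[609.2 -17.5  68.3  10.  601.7  -7.3  68. ]
[567.5 -88.4  69.6  31.  574.1 -86.7  58. ]
None
tin (array([566.6, -37.7]), 23)
side
[565.7 -26.1  64.8  34.  563.9 -32.1 139. ]
[608.9  -6.9  65.8  33.  606.5 -11.1 122. ]
[566.2 -83.1  65.9  32.  564.7 -87.3 103. ]
[524.3 -58.3  64.9  31.  528.  -64.  131. ]
tin (array([565.8, -34.9]), 141)
```

Emit:
move_arm([
  [1, 0, -0.002, -0.008, 0],
  [1, 0, -0.002, -0.012, 0],
  [1, 0.001, -0.001, -0.012, 0],
  [1, 0, 0, -0.008, 0],
  [1, 0, 0, -0.003, 0],
  [1, 0, 0, 0, 0],
  [1, 0, 0, 0, 0],
])

```text
t: 30.5
ee_pos: [612.9, -64.3, 85.7]
tcp_rot: [0.214, 0.674, -0.166, 0.687]
contact_force: [-0.3, -0.2, -1.2]
opening: 17.4
```

```bash
python3 st.py
```

```text
30.5 [612.9 -64.3  85.7] yaw 58.8 tilt [1.99 3.45] open 17.4 [-0.3 -0.2 -1.2]
```

Emit:
move_arm([
  [1, 0.0005, 0.001, 0, 0],
  [1, 0.0005, 0.001, 0, 0],
  [1, 0, 0, -0.004, 0],
  [1, 0, 0, -0.006, 0],
  [1, 0, 0, -0.006, 0],
  [1, 0, 0, -0.006, 0],
  [1, 0, 0, -0.006, 0],
  [1, 0, 0, -0.003, 0],
  [1, 0, 0, 0, 0],
])

```text
t: 31.25
ee_pos: [614.8, -61.9, 53.1]
tcp_rot: [0.214, 0.673, -0.166, 0.688]
contact_force: [-0.5, -0.1, -0.6]
opening: 17.3
```

```bash
python3 st.py
```

```text
31.25 [614.8 -61.9  53.1] yaw 58.8 tilt [2.16 3.41] open 17.3 [-0.5 -0.1 -0.6]
```

Emit:
move_arm([
  [1, 0, 0, -0.004, 0],
  [1, 0, 0, -0.005, 0],
  [1, 0, 0, -0.004, 0],
  [1, 0, 0, -0.002, 0],
])

```text
t: 31.58
ee_pos: [615.2, -62.2, 36.9]
tcp_rot: [0.214, 0.673, -0.166, 0.688]
contact_force: [0.3, -0.6, -0.1]
opening: 16.8
```

```bash
python3 st.py
```

```text
31.5833 [615.2 -62.2  36.9] yaw 58.8 tilt [2.2  3.39] open 16.8 [ 0.3 -0.6 -0.1]
```

Emit:
move_arm([
  [1, 0, 0, -0.0015, 0],
  [0.67, 0, 0, 0, 0],
  [0.67, 0, 0, 0, 0],
  [0.67, 0, 0, 0, 0],
  [0.65, 0, 0, 0.012, 0],
  [0.65, 0, 0, 0.022, 0],
  [0.65, 0, 0, 0.028, 0],
  [0.65, -0.005, 0.01, 0.02, 0],
  [0.65, -0.015, 0.02, 0.005, 0],
  [0.65, -0.02, 0.03, 0, 0],
  [0.65, -0.02, 0.03, 0, 0],
  [0.65, -0.02, 0.03, 0, 0],
])

```text
t: 32.58
ee_pos: [537.8, 55.0, 134.2]
tcp_rot: [0.217, 0.667, -0.169, 0.692]
contact_force: [0.2, 0.3, -0.2]
opening: 32.0
```

Emit:
move_arm([
  [0.65, -0.01, 0.02, 0, 0],
  [0.65, -0.005, 0.01, 0, 0],
  [0.65, 0, 0, 0, 0],
])

```text
t: 32.83
ee_pos: [518.7, 91.1, 138.5]
tcp_rot: [0.216, 0.667, -0.166, 0.693]
contact_force: [-0.1, -0.5, -0.6]
opening: 32.2
```

```bash
python3 st.py;  python3 look.py "[(564,-32),(607,-11),(564,-88),(522,-61),(611,-61)]" 8;  python3 -c "
import cv2
a=cv2.imread('pics/top8.png')[150:240,290:380]; b=cv2.imread('pics/side8.png')[130:230,260:360]
cv2.imwrite('pics/c8.png',cv2.hconcat([cv2.resize(b,(400,400),interpolation=2),cv2.resize(a,(400,400),interpolation=2)]))"
```

```text
32.8333 [518.7  91.1 138.5] yaw 58.6 tilt [3.13 3.31] open 32.2 [-0.1 -0.5 -0.6]
top
[566.4 -31.6  71.1  30.  564.6 -33.  156. ]
[609.5 -12.1  68.4  32.  608.1 -11.8 158. ]
[567.3 -88.3  70.7  32.  563.7 -86.9 145. ]
[525.5 -63.8  71.4  29.  521.9 -60.8 137. ]
[612.7 -59.8  69.9  32.  610.5 -60.6 155. ]
tin (array([566.8, -36.9]), 79)
side
None
None
None
None
[613.8 -57.7  66.7  18.    0.    0.    0. ]
tin (array([565.4, -35.1]), 88)
```

View pics/c8.png

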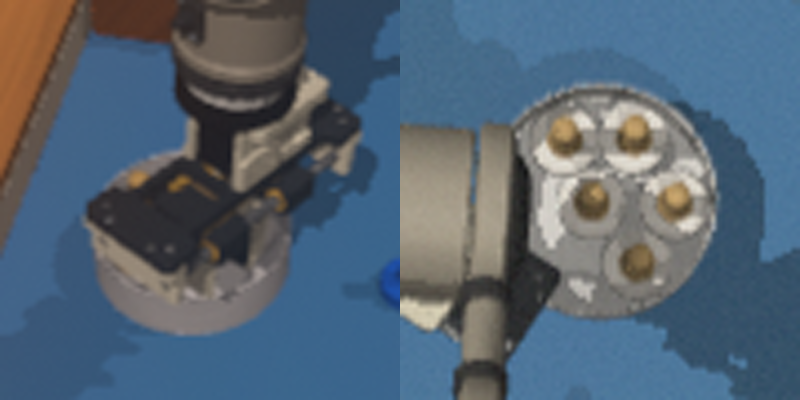

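Emit:
move_arm([
  [0.65, 0.004, -0.01, 0, 0],
  [0.65, 0.008, -0.02, -0.002, 0],
  [0.65, 0.01, -0.025, -0.005, 0],
  [0.65, 0.01, -0.025, -0.008, 0],
  [0.65, 0.008, -0.02, -0.01, 0],
  [0.65, 0.005, -0.012, -0.01, 0],
  [0.65, 0.002, -0.006, -0.005, 0],
  [0.65, 0, -0.002, 0, 0],
  [0.65, 0, 0, 0, 0],
  [0.65, 0, 0, 0, 0],
])

```text
t: 33.77
ee_pos: [576.3, -54.9, 96.2]
tcp_rot: [0.22, 0.663, -0.172, 0.695]
contact_force: [0.0, -0.1, -0.3]
opening: 31.8
```

```bash
python3 st.py
```

```text
33.7667 [576.3 -54.9  96.2] yaw 57.9 tilt [3.55 3.  ] open 31.8 [ 0.  -0.1 -0.3]
```

Emit:
move_arm([
  [0.65, -0.002, 0.004, 0, 0],
  [0.65, -0.003, 0.007, 0, 0],
  [0.65, -0.002, 0.006, 0, 0],
  [0.65, -0.001, 0.004, 0, 0],
  [0.65, 0, 0.001, 0, 0],
  [0.65, 0, 0, 0, 0],
  [0.65, 0, 0, 0, 0],
])

```text
t: 34.35
ee_pos: [567.1, -26.2, 98.9]
tcp_rot: [0.218, 0.663, -0.17, 0.696]
contact_force: [0.3, 0.8, -0.9]
opening: 32.5
```

```bash
python3 st.py
```

```text
34.35 [567.1 -26.2  98.9] yaw 58.2 tilt [3.69 3.03] open 32.5 [ 0.3  0.8 -0.9]
```

Emit:
move_arm([
  [0.65, 0, -0.001, -0.004, 0],
  [0.65, 0, -0.001, -0.006, 0],
  [0.65, 0, -0.0005, -0.006, 0],
  [0.65, 0, 0, -0.006, 0],
  [0.65, 0, 0, -0.003, 0],
  [0.65, 0, 0, 0, 0],
])

```text
t: 34.85
ee_pos: [567.0, -29.5, 70.7]
tcp_rot: [0.218, 0.663, -0.17, 0.696]
contact_force: [-0.3, 0.4, 0.3]
opening: 32.4
```

```bash
python3 st.py
```

```text
34.85 [567.  -29.5  70.7] yaw 58.2 tilt [3.67 3.01] open 32.4 [-0.3  0.4  0.3]
```

Emit:
move_arm([
  [0.65, 0, 0, -0.005, 0],
  [0.65, 0, 0, -0.007, 0],
  [0.65, 0, 0, -0.007, 0],
  [0.65, 0, 0, -0.007, 0],
  [0.65, 0, 0, -0.005, 0],
  [0.65, 0, 0, -0.003, 0],
  [1, 0, 0, 0, 0],
  [1, 0, 0, 0, 0],
  [1, 0, 0, 0, 0],
  [1, 0, 0, 0, 0],
])

```text
t: 35.68
ee_pos: [566.5, -30.3, 32.5]
tcp_rot: [0.218, 0.663, -0.17, 0.696]
contact_force: [-0.7, -1.0, -0.4]
opening: 17.6
```

```bash
python3 st.py
```

```text
35.6833 [566.5 -30.3  32.5] yaw 58.2 tilt [3.57 2.97] open 17.6 [-0.7 -1.  -0.4]
```

Emit:
move_arm([
  [1, 0, -0.0015, 0, 0],
  [1, 0, -0.0015, 0, 0],
  [1, 0, -0.001, 0, 0],
  [1, 0, 0, 0, 0],
])

```text
t: 36.02
ee_pos: [567.0, -34.6, 33.3]
tcp_rot: [0.218, 0.663, -0.17, 0.696]
contact_force: [-0.6, -0.1, -1.4]
opening: 17.5
```

```bash
python3 st.py
```

```text
36.0167 [567.  -34.6  33.3] yaw 58.2 tilt [3.66 2.97] open 17.5 [-0.6 -0.1 -1.4]
```

Emit:
move_arm([
  [1, 0, -0.0005, 0, 0],
  [0.67, 0, 0, 0, 0],
  [0.67, 0, 0, 0, 0],
  [0.67, 0, 0, 0, 0],
  [0.67, 0, 0, 0.01, 0],
  [0.65, 0, 0, 0.02, 0],
  [0.65, 0, 0, 0.025, 0],
  [0.65, 0, 0, 0.02, 0],
  [0.5, -0.01, 0, 0.01, 7],
  [0.3, -0.015, 0, 0, 7],
  [0.15, -0.02, 0, 0, 7],
  [0.1, -0.02, 0, 0, 7],
])

```text
t: 37.02
ee_pos: [503.4, -34.9, 127.7]
tcp_rot: [0.046, 0.693, 0.007, 0.719]
contact_force: [0.0, -0.3, -0.2]
opening: 53.8
```

Emit:
move_arm([
  [0.1, -0.02, 0, 0, 4],
  [0.1, -0.015, 0, 0, 0],
  [0.1, -0.01, 0, 0, 0],
  [0.1, -0.005, 0, 0, 0],
  [0.1, 0, 0, 0, 0],
  [0.1, 0, 0, 0, 0],
])

```text
t: 37.52
ee_pos: [449.3, -34.8, 132.8]
tcp_rot: [0.018, 0.693, 0.035, 0.72]
contact_force: [-0.1, -0.1, 0.3]
opening: 82.8
```

```bash
python3 st.py;  python3 look.py "[(564,-36),(607,-11),(564,-88),(522,-61),(611,-61)]" 9;  python3 -c "
import cv2
a=cv2.imread('pics/top9.png'); b=cv2.imread('pics/side9.png')
cv2.imwrite('pics/c9.png',cv2.hconcat([cv2.resize(b[100:280,240:440],(400,360),interpolation=2),cv2.resize(a[130:310,240:440],(400,360),interpolation=2)]))"
```

```text
37.5167 [449.3 -34.8 132.8] yaw 91.5 tilt [2.15 4.3 ] open 82.8 [-0.1 -0.1  0.3]
top
[568.7 -34.8  70.   30.  567.9 -39.5 135. ]
[611.4 -11.3  68.8  33.  606.7 -12.1 157. ]
[567.3 -89.9  70.7  33.  564.7 -87.  153. ]
None
[613.2 -60.3  70.7  33.  610.4 -61.  159. ]
tin (array([566.4, -37.5]), 76)
side
[568.4 -29.2  64.7  33.  564.1 -36.  159. ]
[610.8  -6.3  66.5  36.  606.8 -10.9 136. ]
[566.2 -83.1  64.9  34.  564.5 -87.5 103. ]
[524.3 -58.8  65.3  29.  528.8 -64.5 127. ]
[611.9 -54.5  65.6  30.  610.4 -60.   99. ]
tin (array([565.7, -35.5]), 152)
```

View pics/c9.png

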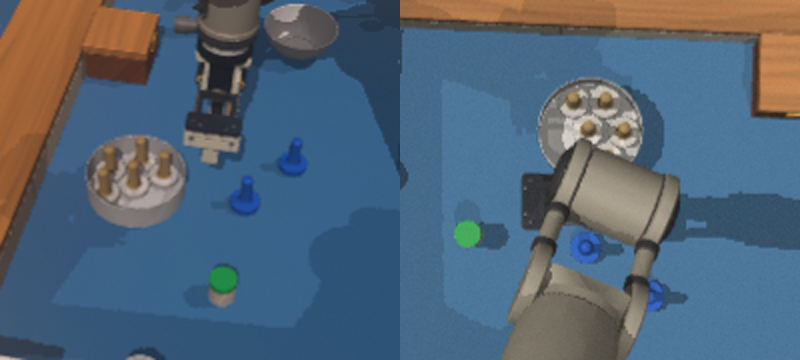

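Emit:
move_arm([
  [0.1, 0, 0, -0.012, 0],
  [0.1, 0, 0, -0.02, 0],
  [0.1, 0, 0, -0.02, 0],
  [0.1, 0, 0, -0.02, 0],
  [0.1, 0, 0, -0.018, 0],
  [0.1, 0, 0, -0.01, 0],
  [0.1, 0, 0, -0.004, 0],
  [0.1, 0, 0, 0, 0],
])

```text
t: 38.28
ee_pos: [456.4, -35.7, 24.8]
tcp_rot: [0.016, 0.69, 0.035, 0.723]
contact_force: [0.0, 0.4, -0.2]
opening: 82.8
```

```bash
python3 st.py
```

```text
38.2833 [456.4 -35.7  24.8] yaw 91.6 tilt [2.57 4.17] open 82.8 [ 0.   0.4 -0.2]
```

Emit:
move_arm([
  [0.1, 0.003, -0.0003, -0.0005, 0],
  [0.1, 0.005, 0, -0.0005, 0],
  [0.1, 0.006, 0, -0.0005, 0],
  [0.1, 0.006, 0, -0.0005, 0],
  [0.1, 0.005, 0, -0.0005, 0],
  [0.1, 0.004, 0, -0.0005, 0],
  [0.1, 0.004, 0, -0.0005, 0],
  [0.1, 0.004, 0, -0.0005, 0],
  [0.1, 0.004, 0, -0.0005, 0],
  [0.1, 0.004, 0, -0.0005, 0],
  [0.1, 0.004, 0, -0.0005, 0],
  [0.1, 0.003, 0, -0.0005, 0],
])

```text
t: 39.28
ee_pos: [508.1, -35.5, 21.0]
tcp_rot: [0.016, 0.695, 0.036, 0.718]
contact_force: [-6.7, -1.1, 4.3]
opening: 82.8
```

```bash
python3 st.py; python3 look.py "[(580,-36)]" 10
```

```text
39.2833 [508.1 -35.5  21. ] yaw 91.7 tilt [1.85 4.26] open 82.8 [-6.7 -1.1  4.3]
top
None
tin (array([583., -34.]), 36)
side
[585.6 -25.6  65.7  29.  581.1 -36.7 135. ]
tin (array([577. , -32.7]), 135)
```

Emit:
move_arm([
  [0.1, 0.004, 0, 0, 0],
  [0.1, 0.005, 0, 0, 0],
  [0.1, 0.005, 0, 0, 0],
  [0.1, 0.005, 0, 0, 0],
  [0.1, 0.005, 0, 0, 0],
  [0.1, 0.005, 0, 0, 0],
  [0.1, 0.005, 0, 0, 0],
  [0.1, 0.004, 0, 0, 0],
  [0.1, 0.004, 0, 0, 0],
  [0.1, 0.004, 0, 0, 0],
  [0.1, 0.003, 0, 0, 0],
  [0.1, 0.003, 0, 0, 0],
])

```text
t: 40.38
ee_pos: [548.4, -32.6, 20.7]
tcp_rot: [0.017, 0.705, 0.039, 0.708]
contact_force: [-7.0, 0.5, 4.6]
opening: 82.6
```

```bash
sed -i 's/print("tin",tin(c))/print("tin",tin(c,eval(sys.argv[3]) if len(sys.argv)>3 else (567,-37)))/' look.py; python3 st.py; python3 look.py "[(630,-30)]" 11 "(630,-35)"
```

```text
40.3833 [548.4 -32.6  20.7] yaw 91.8 tilt [0.12 4.58] open 82.6 [-7.   0.5  4.6]
top
None
tin (array([624.1, -31.2]), 72)
side
[625.9 -23.1  65.2  33.  632.5 -30.9 153. ]
tin (array([624., -29.]), 151)
```

Emit:
move_arm([
  [0.1, 0.003, -0.0003, 0, 0],
  [0.1, 0.004, -0.0003, 0, 0],
  [0.1, 0.004, -0.0003, 0, 0],
  [0.1, 0.003, -0.0003, 0, 0],
  [0.1, 0.003, -0.0003, 0, 0],
  [0.1, 0.002, -0.0003, 0, 0],
  [0.1, 0.002, -0.0003, 0, 0],
  [0.1, 0.002, 0, 0, 0],
])

```text
t: 41.15
ee_pos: [564.8, -32.8, 20.6]
tcp_rot: [0.018, 0.71, 0.041, 0.702]
contact_force: [-5.6, -0.9, 5.1]
opening: 82.5
```

```bash
python3 st.py; python3 look.py "[(640,-30)]" 12 "(640,-31)"
```

```text
41.15 [564.8 -32.8  20.6] yaw 91.9 tilt [-0.72  4.77] open 82.5 [-5.6 -0.9  5.1]
top
None
tin (array([642. , -31.3]), 88)
side
[642.2 -23.1  65.9  33.  647.3 -32.8 128. ]
tin (array([640.5, -29.1]), 166)
```

Emit:
move_arm([
  [0.1, 0.002, 0, 0, 0],
  [0.1, 0.002, 0, 0, 0],
  [0.1, 0.002, 0, 0, 0],
  [0.1, 0.002, 0, 0, 0],
])

```text
t: 41.58
ee_pos: [565.7, -32.7, 20.6]
tcp_rot: [0.018, 0.716, 0.042, 0.697]
contact_force: [-9.7, -2.5, 7.5]
opening: 82.6
```

```bash
python3 st.py; python3 look.py "[(640,-30)]" 13 "(641,-31)"
```

```text
41.5833 [565.7 -32.7  20.6] yaw 92.0 tilt [-1.61  4.83] open 82.6 [-9.7 -2.5  7.5]
top
None
tin (array([642.7, -31.5]), 82)
side
[642.7 -22.9  65.5  30.  646.5 -32.4 124. ]
tin (array([641.5, -29.2]), 171)
```

Emit:
move_arm([
  [0.1, -0.006, 0, 0, 0],
  [0.1, -0.015, 0, 0, 0],
  [0.1, -0.02, 0, 0, 0],
  [0.1, -0.015, -0.01, 0, 0],
  [0.1, -0.005, -0.018, 0, 3],
  [0.1, 0, -0.022, 0, 5],
  [0.1, 0, -0.022, 0, 7],
  [0.1, 0, -0.022, 0, 7],
  [0.1, 0, -0.018, 0, 7],
  [0.1, 0, -0.01, 0, 7],
  [0.1, 0, -0.004, 0, 7],
  [0.1, 0, 0, 0, 7],
])

```text
t: 42.68
ee_pos: [507.7, -165.9, 21.6]
tcp_rot: [-0.296, 0.646, 0.339, 0.617]
contact_force: [-0.5, 0.7, -0.2]
opening: 82.7
```

Emit:
move_arm([
  [0.1, 0, 0, 0, 7],
  [0.1, 0, 0, 0, 1],
  [0.1, 0, 0, 0, 0],
])

```text
t: 42.93
ee_pos: [509.5, -167.2, 21.6]
tcp_rot: [-0.344, 0.621, 0.382, 0.592]
contact_force: [0.7, 0.5, 0.3]
opening: 82.8
```

```bash
python3 st.py; python3 look.py "[(640,-30),(685,-5),(685,-54),(640,-82),(598,-57)]" 14 "(641,-31)"
```

```text
42.9333 [ 509.5 -167.2   21.6] yaw 151.8 tilt [-3.62  1.45] open 82.8 [0.7 0.5 0.3]
top
[643.5 -28.5  69.5  31.  640.4 -30.1 147. ]
[686.6  -3.7  70.2  35.  684.3  -6.4 161. ]
[688.2 -52.   70.5  31.  684.7 -53.9 155. ]
[644.  -82.4  68.5  30.  640.  -82.  132. ]
[599.4 -60.2  69.5  33.  600.2 -56.2 112. ]
tin (array([642.6, -31.2]), 136)
side
[642.6 -22.6  65.8  29.  639.8 -29.9 154. ]
[684.2   2.2  65.   31.  684.3  -4.8 139. ]
[687.3 -46.1  65.9  30.  685.4 -54.2  99. ]
[643.1 -76.8  64.1  32.  641.4 -80.2 101. ]
[600.4 -53.8  65.8  35.  605.1 -60.6 130. ]
tin (array([641.5, -28.9]), 173)
```

Emit:
move_arm([
  [0.1, 0.006, 0.002, 0, 0],
  [0.1, 0.012, 0.006, 0, 0],
  [0.1, 0.015, 0.008, 0, 0],
  [0.1, 0.015, 0.008, 0, 0],
  [0.1, 0.012, 0.008, 0, 0],
  [0.1, 0.008, 0.005, 0, 0],
  [0.1, 0.004, 0.002, 0, 0],
  [0.1, 0, 0, 0, 0],
  [0.1, 0, 0, 0, 0],
])

```text
t: 43.78
ee_pos: [586.5, -124.8, 21.6]
tcp_rot: [-0.339, 0.623, 0.377, 0.596]
contact_force: [0.5, 1.0, -0.3]
opening: 82.6
```

```bash
python3 st.py
```

```text
43.7833 [ 586.5 -124.8   21.6] yaw 150.8 tilt [-3.52  1.53] open 82.6 [ 0.5  1.  -0.3]
```

Approach into contact, pressing toward the ledge.

Emit:
move_arm([
  [0.1, 0.003, 0.003, 0, 0],
  [0.1, 0.004, 0.004, 0, 0],
  [0.1, 0.004, 0.004, 0, 0],
  [0.1, 0.003, 0.004, 0, 0],
  [0.1, 0.002, 0.004, 0, 0],
  [0.1, 0.002, 0.003, 0, 0],
  [0.1, 0.001, 0.003, 0, 0],
  [0.1, 0.001, 0.003, 0, 0],
])

```text
t: 44.45
ee_pos: [605.0, -96.3, 21.5]
tcp_rot: [-0.337, 0.626, 0.377, 0.594]
contact_force: [-8.2, -6.0, 4.0]
opening: 82.5
```

```bash
python3 st.py; python3 look.py "[(640,-30)]" 15 "(641,-31)"
```

```text
44.45 [605.  -96.3  21.5] yaw 150.6 tilt [-3.81  1.5 ] open 82.5 [-8.2 -6.   4. ]
top
[644.8 -24.8  72.3  21.  640.3 -29.9  74. ]
tin (array([642.7, -29.8]), 67)
side
[643.1 -21.3  64.9  34.  639.8 -30.4 163. ]
tin (array([641.6, -27.7]), 211)
```

Emit:
move_arm([
  [0.1, 0.0007, 0.004, 0, 0],
  [0.1, 0.0007, 0.005, 0, 0],
  [0.1, 0.0007, 0.006, 0, 0],
  [0.1, 0.0007, 0.006, 0, 0],
  [0.1, 0.0007, 0.006, 0, 0],
  [0.1, 0.0007, 0.006, 0, 0],
  [0.1, 0.0007, 0.006, 0, 0],
  [0.1, 0.0007, 0.006, 0, 0],
  [0.1, 0.0007, 0.006, 0, 0],
  [0.1, 0.0007, 0.006, 0, 0],
  [0.1, 0.0007, 0.006, 0, 0],
  [0.1, 0.0007, 0.006, 0, 0],
])

```text
t: 45.55
ee_pos: [604.8, -39.6, 21.9]
tcp_rot: [-0.338, 0.636, 0.372, 0.586]
contact_force: [-2.4, -5.2, 0.9]
opening: 82.6
```

```bash
python3 st.py; python3 look.py "[(641,38)]" 16 "(642,35)"
```

```text
45.55 [604.8 -39.6  21.9] yaw 150.3 tilt [-4.86  0.3 ] open 82.6 [-2.4 -5.2  0.9]
top
None
tin (array([644.4,  26.4]), 51)
side
[644.5  36.9  66.7  35.  641.   37.8 151. ]
tin (array([642.6,  30.5]), 203)
```

Emit:
move_arm([
  [0.1, 0.0013, 0.006, 0, 0],
  [0.1, 0.0013, 0.007, 0, 0],
  [0.1, 0.0013, 0.007, 0, 0],
  [0.1, 0.0013, 0.007, 0, 0],
  [0.1, 0.0013, 0.007, 0, 0],
  [0.1, 0.0013, 0.007, 0, 0],
  [0.1, 0.0013, 0.007, 0, 0],
  [0.1, 0.0013, 0.007, 0, 0],
  [0.1, 0.0013, 0.007, 0, 0],
  [0.1, 0.0013, 0.007, 0, 0],
  [0.1, 0.0013, 0.007, 0, 0],
  [0.1, 0.0013, 0.007, 0, 0],
])

```text
t: 46.65
ee_pos: [605.2, 26.2, 22.3]
tcp_rot: [-0.337, 0.652, 0.368, 0.571]
contact_force: [-6.8, -7.7, 3.1]
opening: 82.9
```

```bash
python3 st.py; python3 look.py "[(643,105)]" 17 "(643,103)"
```

```text
46.65 [605.2  26.2  22.3] yaw 149.8 tilt [-6.95 -1.1 ] open 82.9 [-6.8 -7.7  3.1]
top
[646.   94.4  68.8  32.  650.6  90.6  46. ]
tin (array([645.3,  92.1]), 37)
side
[645.8 101.7  64.7  38.  643.2 104.1 161. ]
tin (array([644.4,  96.5]), 198)
```

Emit:
move_arm([
  [0.1, 0.001, 0.006, 0.0006, 0],
  [0.1, 0.001, 0.007, 0.0006, 0],
  [0.1, 0.001, 0.007, 0.0006, 0],
  [0.1, 0.001, 0.007, 0.0006, 0],
  [0.1, 0.001, 0.007, 0.0005, 0],
  [0.1, 0.001, 0.007, 0.0005, 0],
  [0.1, 0.001, 0.007, 0, 0],
  [0.1, 0.001, 0.007, 0, 0],
  [0.1, 0.001, 0.007, 0, 0],
  [0.1, 0.001, 0.007, 0, 0],
  [0.1, 0.001, 0.007, 0, 0],
  [0.1, 0.001, 0.007, 0, 0],
])

```text
t: 47.75
ee_pos: [606.0, 102.2, 23.1]
tcp_rot: [-0.335, 0.664, 0.367, 0.559]
contact_force: [-5.0, -7.5, 2.2]
opening: 82.3
```

```bash
python3 st.py; python3 look.py "[(645,170)]" 18 "(645,165)"
```

```text
47.75 [606.  102.2  23.1] yaw 149.4 tilt [-8.67 -1.94] open 82.3 [-5.  -7.5  2.2]
top
[647.5 170.6  69.8  30.  655.1 176.6  41. ]
tin (array([646. , 168.1]), 25)
side
[647.2 178.5  65.7  39.  645.4 169.3 215. ]
tin (array([646.2, 172.6]), 195)
```

Emit:
move_arm([
  [0.1, 0.001, 0.006, 0.0005, 0],
  [0.1, 0.001, 0.007, 0.0005, 0],
  [0.1, 0.001, 0.007, 0.0005, 0],
  [0.1, 0.001, 0.007, 0.0005, 0],
  [0.1, 0.001, 0.007, 0.0005, 0],
  [0.1, 0.001, 0.007, 0, 0],
  [0.1, 0.001, 0.006, 0, 0],
  [0.1, 0.001, 0.005, 0, 0],
  [0.1, 0.001, 0.004, 0, 0],
  [0.1, 0.001, 0.003, 0, 0],
])

```text
t: 48.68
ee_pos: [606.6, 154.2, 23.6]
tcp_rot: [-0.333, 0.674, 0.366, 0.548]
contact_force: [-5.1, -7.5, 4.3]
opening: 82.6
```

```bash
python3 st.py; python3 look.py "[(647,240)]" 19 "(647,230)"
```

```text
48.6833 [606.6 154.2  23.6] yaw 149.1 tilt [-10.15  -2.76] open 82.6 [-5.1 -7.5  4.3]
top
[647.3 224.8  70.9  19.  661.4 244.9  30. ]
tin (array([647.2, 220.1]), 13)
side
[648.7 229.3  65.8  44.  654.5 235.1 185. ]
tin (array([647. , 223.2]), 206)
```

Emit:
move_arm([
  [0.1, 0.001, 0.004, 0, 0],
  [0.1, 0.001, 0.005, 0, 0],
  [0.1, 0.001, 0.005, 0, 0],
  [0.1, 0.001, 0.005, 0, 0],
  [0.1, 0.001, 0.004, 0, 0],
  [0.1, 0.001, 0.003, 0, 0],
  [0.1, 0.001, 0.003, 0, 0],
])

```text
t: 49.37
ee_pos: [606.6, 173.6, 24.2]
tcp_rot: [-0.333, 0.683, 0.363, 0.539]
contact_force: [-6.4, -8.2, 3.9]
opening: 82.6
```

```bash
python3 st.py; python3 look.py "[(647,250)]" 20 "(647,245)"
```

```text
49.3667 [606.6 173.6  24.2] yaw 148.7 tilt [-11.31  -3.65] open 82.6 [-6.4 -8.2  3.9]
top
[647.5 245.9  70.9  11.  663.5 262.7  18. ]
tin (array([648.3, 251.4]), 28)
side
[648.8 248.3  65.1  47.  647.1 250.2 199. ]
tin (array([647.8, 243.3]), 173)
```

Emit:
move_arm([
  [0.1, 0.0008, 0.003, 0, 0],
  [0.1, 0.0008, 0.003, 0, 0],
  [0.1, 0.0008, 0.003, 0, 0],
  [0.1, 0.0008, 0.002, 0, 0],
])

```text
t: 49.8
ee_pos: [606.4, 179.7, 24.5]
tcp_rot: [-0.333, 0.688, 0.362, 0.534]
contact_force: [-4.8, -7.0, 2.0]
opening: 82.6
```

```bash
python3 st.py; python3 look.py "[(647,250)]" 21 "(647,248)"
```

```text
49.8 [606.4 179.7  24.5] yaw 148.5 tilt [-11.88  -4.09] open 82.6 [-4.8 -7.   2. ]
top
[649.3 253.4  69.5   8.  662.3 269.3   9. ]
tin (array([657.1, 249.4]), 10)
side
[648.7 254.7  64.8  46.  646.9 250.  226. ]
tin (array([647.9, 249.2]), 174)
```

Emit:
move_arm([
  [0.1, 0.0008, 0.003, 0, 0],
  [0.1, 0.0008, 0.002, 0, 0],
])

```text
t: 50.07
ee_pos: [606.3, 182.0, 24.7]
tcp_rot: [-0.333, 0.69, 0.361, 0.532]
contact_force: [-4.1, -7.7, 2.7]
opening: 82.7
```

```bash
python3 st.py; python3 look.py "[(647,250)]" 22 "(647,248)"
```

```text
50.0667 [606.3 182.   24.7] yaw 148.4 tilt [-12.16  -4.33] open 82.7 [-4.1 -7.7  2.7]
top
[649.3 255.7  66.4   7.    0.    0.    6. ]
tin (array([568.3, 170.9]), 2)
side
[648.8 256.5  65.2  47.  648.4 247.8 234. ]
tin (array([648. , 251.2]), 166)
```

Still moving; push until the force rises.

Emit:
move_arm([
  [0.1, 0.001, 0.002, 0, 0],
  [0.1, 0.001, 0.002, 0, 0],
  [0.1, 0.001, 0.002, 0, 0],
])

```text
t: 50.42
ee_pos: [606.2, 181.9, 25.0]
tcp_rot: [-0.333, 0.695, 0.358, 0.527]
contact_force: [-6.4, -9.7, 3.8]
opening: 83.1
```

```bash
python3 st.py; python3 look.py "[(647,252)]" 23 "(647,250)"
```

```text
50.4167 [606.2 181.9  25. ] yaw 148.2 tilt [-12.71  -4.87] open 83.1 [-6.4 -9.7  3.8]
top
[650.3 256.8  70.8   4.    0.    0.    3. ]
tin (array([647. , 243.1]), 1)
side
[649.1 256.3  64.9  45.  647.5 251.2 226. ]
tin (array([647.9, 251.1]), 167)
```

Emit:
move_arm([
  [0.1, 0.001, 0.003, 0, 0],
  [0.1, 0.001, 0.003, 0, 0],
])

```text
t: 50.68
ee_pos: [606.1, 181.9, 25.2]
tcp_rot: [-0.334, 0.698, 0.356, 0.523]
contact_force: [-5.0, -13.0, 4.2]
opening: 82.7
```

```bash
python3 st.py; python3 look.py "[(647,252)]" 24 "(647,250)"
```

```text
50.6833 [606.1 181.9  25.2] yaw 148.1 tilt [-13.11  -5.41] open 82.7 [ -5.  -13.    4.2]
top
None
tin (array([661.3, 245.9]), 4)
side
[649.1 256.8  64.9  47.  647.1 251.5 226. ]
tin (array([648.1, 251.2]), 169)
```

Emit:
move_arm([
  [0.1, -0.003, -0.005, 0, 0],
  [0.1, -0.006, -0.012, 0, 0],
  [0.1, -0.01, -0.018, 0, 0],
  [0.1, -0.01, -0.02, 0.002, 0],
  [0.1, -0.01, -0.02, 0.01, 0],
  [0.1, -0.01, -0.02, 0.02, 0],
  [0.1, -0.01, -0.025, 0.025, 0],
  [0.1, -0.01, -0.03, 0.025, 0],
  [0.1, -0.01, -0.03, 0.02, 0],
  [0.1, -0.01, -0.03, 0.01, 0],
  [0.1, 0, -0.02, 0, 0],
  [0.1, 0, -0.01, 0, 0],
])

```text
t: 51.78
ee_pos: [516.1, -60.1, 140.9]
tcp_rot: [-0.336, 0.691, 0.358, 0.53]
contact_force: [-0.0, 0.1, -0.7]
opening: 82.5
```

```bash
python3 st.py; python3 look.py "[(648,252),(690,277),(692,228),(648,198),(605,222)]" 25 "(647,250)"; python3 -c "
import cv2
a=cv2.imread('pics/top25.png')[120:220,180:300]; b=cv2.imread('pics/side25.png')[200:320,200:360]
cv2.imwrite('pics/c25.png',cv2.hconcat([cv2.resize(b,(400,300),interpolation=2),cv2.resize(a,(360,300),interpolation=2)]))"
```

```text
51.7833 [516.1 -60.1 140.9] yaw 148.5 tilt [-12.12  -4.86] open 82.5 [-0.   0.1 -0.7]
top
[649.7 250.2  66.9  34.  648.9 251.2 144. ]
[693.  272.4  68.5  35.  690.1 276.7 148. ]
[692.1 223.6  70.2  32.  691.2 228.3 180. ]
[647.2 194.8  68.5  33.  647.8 198.5 142. ]
[603.5 221.7  69.6  36.  605.2 221.6 138. ]
tin (array([648.3, 249. ]), 173)
side
[648.9 257.1  66.1  48.  648.  251.9 220. ]
[692.8 277.3  65.8  41.  689.7 272.1 216. ]
[691.7 230.   64.9  45.  692.5 227.9 192. ]
[645.7 202.4  64.9  41.  648.3 198.3 186. ]
[604.3 228.3  66.   45.  610.6 219.1 204. ]
tin (array([648.2, 251.3]), 204)
```

View pics/c25.png

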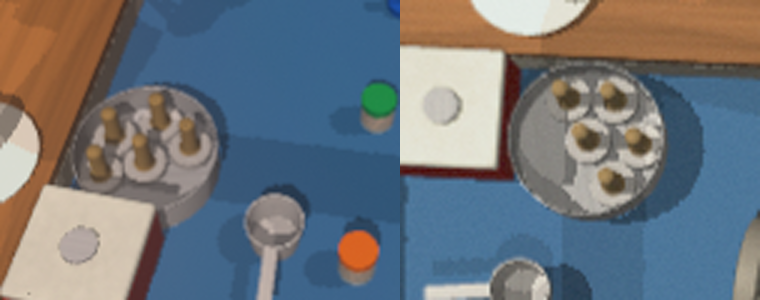

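```bash
python3 - <<'E'
from h import *
s=bot.snapshot("top")
for t in["jar1","cup","bowl","pestle","brush","stamp1"]:
    for d in bot.landmark_of("top",t)[:9 if t=="stamp1" else 2]: print(t,round(d["confidence"],2),w(s,d["location"]).round(0))
print(bot.sign_off())
E
```

```text
jar1 0.6 [401. 328.   2.]
jar1 0.54 [403. 143.  -1.]
cup 0.66 [493. 310.  -4.]
bowl 0.88 [ 331. -443.   -4.]
bowl 0.34 [608. 222.  -0.]
pestle 0.73 [ 503. -460.   -1.]
pestle 0.57 [697. 275.   5.]
brush 0.67 [476. 489.   1.]
stamp1 0.76 [ 318. -132.   -3.]
stamp1 0.69 [646. 198.   4.]
stamp1 0.65 [652. 255.  -2.]
stamp1 0.61 [698. 274.   7.]
stamp1 0.51 [698. 229.   2.]
stamp1 0.44 [604. 225.   1.]
the job is handed in; nothing more can be done
None
```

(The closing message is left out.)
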